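# Vent the vacuum pot, take out the capacitor and seal the pot again

## Task

The dark blue capacitor has finished degassing in the vacuum pot. Turn the red tap on the clear lid fully open to let the vacuum out, lift the lid off by its black knob and set it down flat on the black rubber mat, then take out the capacitor and stand it upright in the yellow tray. Put the lid back squarely on the pot with its tap over the red plate on the pot's side, and only then turn the tap fully shut; disturb nothing else.

Things in the scene. Friction and masses are not known exactly. Their poses are not given: they have to be found in the camera images.
- chamber: vacuum pot, fixed: round aluminium pot, 170 across (dark foot 180), 80 high, wall 5, inner floor 14 above the origin; three lip pieces inside below the rim leave a 136 bore. Origin: centre of the underside, on the riser; z up, x towards the small red plate on its side. Wire loops reach 104 out on its +y and -y sides at height 45. Stands on the left or right
- lid: the loose lid, 0.45 kg: clear disc, 184 across, 10 thick, and a grey skirt ring, 124 across, hanging 24 below the disc. Origin: on its axis at the skirt's lower edge; z up, x from knob to tap. Shut, the disc lies on the pot's rim, skirt inside with about 5 play, origin 56 above the pot's, x along the pot's x. Stood on the mat it rests on the skirt
- lid_knob (a point): grip point of the lid's black knob, on the lid's axis, 58 above the lid's origin and 24 above the disc's top; axes as the lid's. The knob is 34 across here, its top 16 higher. 114 above the riser's top when the lid is on the pot, 61 when it stands on the mat. Vacuum holds the lid down until the tap is past about 0.9 rad. To seat, it needs the tap open and its x within 0.3 rad of the pot's
- tap_key (a point): grip point of the tap's red key, on the tap's upright axis, 66 from the lid's axis, 6 higher than lid_knob. The key is a blade 10 thick (own x), 44 long (own y), its top 12 above and bottom 14 below this point; disc 30 below, brass collar (20 across) up to 21 below; the knob's side is 49 away. Shut, its axes are parallel to the lid's; open, the blade points along the line from knob to tap
- vent_tap (a joint): angle of the vent tap in rad: 0 shut (stop), 1.5 fully open (stop); it opens counter-clockwise as seen from above, turns with light even friction (0.06 N m) and stays where it is left
- capacitor_center (a point): the dark blue can capacitor standing in the pot, within about 16 of the pot's axis: 35 across, body 55 high, terminals up to 60, 70 g; the point is on its axis, 30 above its underside (44 above the pot's origin, 34 above the tray's when it stands there); z along its axis, up
- tray: yellow parts tray, fixed: 100 (its x) by 130 (its y) outside, 18 high, walls 4, floor 4 thick; origin at the centre of its underside, on the riser's top
- lid_mat: black rubber mat for the lid, fixed: 200 x 200, 3 thick, origin at the centre of its underside, on the riser's top; on the other half of the riser from the pot
- riser: low plywood riser over the littered desk, fixed: 300 (x) by 900 (y), its flat top 100 above its origin (the desk); pot, mat, tray and tape roll stand on it
- solvent_bottle: solvent bottle with a red cap, diameter 68, height 150, on the desk behind the riser, a bystander; origin at the centre of its underside
- tape_roll_0: black tape roll lying flat, diameter 67, height 18, on the riser, a bystander; origin at the centre of its underside
- screwdriver_navy: screwdriver with a dark blue handle, 158 long, 24 thick, lying on the desk before the riser, a bystander; origin under its middle

How it is judged:
By the outcome, as a careful person would: the job done as asked, in the order asked, and still so for the second after the job is handed in, with the robot touching nothing.
It also fails if it takes over 72 s, if anything falls off the work surface, if the arm or the gripper's body presses on something with over 40 N, if the wrist force passes 120 N, or if a joint passes its speed limit or range.

## Robot

A 6-joint arm with a two-finger parallel gripper is mounted at the origin on a cart in front of the work surface, level with it; the furniture and walls round the work are solid. World frame = base frame: x ahead of the robot, y to its left, z up, the work surface at z = 0. Lengths are in m, angles in rad, forces in N, time in s.
With the tool pointing down it reaches from about 0.35 to 0.775 m from the base axis. Payload 5.5 kg.
Tool frame: the origin (TCP) lies at the very end of the fingers, on their centre line; the grasp point (between the pads) lies pinch_z behind it (pinch_z is the distance from the TCP to the grasp point, in m); z points along the fingers, y is the line along which they close (so a half turn about z gives the same grasp; the last joint's range is limited). The gripper opens to 85 mm and grips with 20 to 120 N. Pads are 22 mm wide; open, the fingers measure 114 mm over their backs; the gripper's body (76 mm by 85 mm) begins 54 mm behind the grasp point. The pads swing forward as they close: fully open they stand 13 mm farther back than shut.
Start: joints at [-1.379, 0.313, 0.046, 1.304, 0, 1.431], TCP at [0.187, -0.544, 0.193] pointing down, gripper open.
Joint ranges: [-2.76, 2.76], [-0.86, 1.69], [-1.03, 1.26], [-2.2, 2.34], [-1.47, 1.5], [-3.14, 3.14]. Speed limits (rad/s): [2.57, 2.57, 3.14, 3.14, 3.14, 3.14].

## Interface

Orientations are given as a unit quaternion [x, y, z, w].
In Python, from cell import * gives the robot as it stands.
- The arm moves only by the tool apply_moves, never from a script. Its arguments are lists of equal length, an entry for each row: "slide": the shift along the tool's x, y, z in m, a list of three; "roll": the turn about the tool's z in degrees. In form: {"slide": [[dx, dy, dz], ...], "roll": [roll, ...]}. A call has 1 to 5 rows; each row shifts and turns the commanded pose from where the row before left it, along the tool's axes as they then stand; what a row does not reach is not made up. A row lasts 1/12 s, in which the tool goes at most 41.7 mm and 7.16 degrees, less where a joint would pass 70% of its speed; a pose out of reach is approached as far as the arm can. A call with a gripper value outside its range is refused whole. "grip" is the closure in counts, from 0 (fully open) to 255 (shut), set as the call begins (left out, the last holds). The fingers move at their own pace and stop on an object; "newtons" is the grip in N (left out, the last holds). Time passes only in rows, so rows that do not move let the fingers close. It gives the time, the measured TCP pose, the force, the opening and the grip force at its end, in the units of the state.
- get_state(): the state, without advancing time (a new reading comes with each control period).
- camera(name): name is "side" or "top" or "wrist"; returns a dict with "image" (420x560x3 uint8, red, green, blue), "fx", "fy", "cx", "cy" (pixels), "R" (3x3) and "t" (3): a world point X has camera coordinates R X + t. Camera axes: x right, y down, z forward; pixel columns grow to the right and rows downward; lengths in m; the calibration is good to about 2 mm. A picture is of the moment at which its call begins. There is no depth.
- close_job(): hands the job in; it is judged then, once.
The state is a dict: "time": time; "joints": joint angles; "joint_vel": joint speeds; "tau": joint torques, N m; "eef_pos": TCP position; "tcp_rot": TCP orientation; "contact_force": force on the tool from outside, world axes, zero at the start; "ft_torque": the same for the moment, N m; "gripper_width": opening from 0.0 (shut) to 1.0 (fully open); "finger_force": force on a finger pad.
Only numpy, scipy, OpenCV 4.12 (cv2) and the standard library are available. Lean on these libraries where they do the work, as an engineer would, in place of code of your own. Each camera call takes 0.05 s, during which the arm holds its last target. There are 200 camera calls.

## Working session

There is one attempt and no reset: what is moved stays moved. The work goes in short steps, Python scripts to look and compute and a tool call to move; the robot and the scene stay as the last step left them, time stands still between calls to the robot, and variables do not carry over. Pictures are saved under pics/ and viewed, at most 10 in all, crops included, and the job is handed in when it is done.

Besides the shell and the picture viewer there is one more tool, called after ">>>" as a command line: name --pt "numbers of a row" for each row, then --argument value for the rest. apply_moves: Moves the arm, as the interface text tells. Its arguments: {"type":"object","properties":{"slide":{"type":"array"},"roll":{"type":"array"},"grip":{"type":"number"},"newtons":{"type":"number"}},"required":["slide","roll"]}

```bash
mkdir -p pics; ls
cat > h.py <<'E'
from cell import *
import numpy as np, cv2
from scipy.spatial.transform import Rotation as Ro
def ray(c,u,v):
    d=c["R"].T@np.array([(u-c["cx"])/c["fx"],(v-c["cy"])/c["fy"],1.]); return -c["R"].T@c["t"],d/np.linalg.norm(d)
def onz(c,u,v,z):
    o,d=ray(c,u,v); return o+d*(z-o[2])/d[2]
def tri(*rs):
    A=sum(np.eye(3)-np.outer(d,d) for o,d in rs); b=sum((np.eye(3)-np.outer(d,d))@o for o,d in rs); return np.linalg.solve(A,b)
def proj(c,X):
    p=c["R"]@np.array(X)+c["t"]; return np.array([c["fx"]*p[0]/p[2]+c["cx"],c["fy"]*p[1]/p[2]+c["cy"]])
E
python3 - <<'E'
from h import *
print({k:np.round(v,3).tolist() for k,v in get_state().items()})
import cell; print([n for n in dir(cell) if not n.startswith('_')], globals().get('pinch_z'))
for n in("top","side"):
    c=camera(n); cv2.imwrite(f"pics/{n}0.png",c["image"][:,:,::-1]); print(n,(-c["R"].T@c["t"]).round(3),c["R"].round(2).tolist(),c["fx"])
E
```

```text
pics
{'time': 0.0, 'joints': [-1.379, 0.314, 0.045, 1.304, -0.0, 1.431], 'joint_vel': [-0.001, -0.0, 0.001, 0.001, 0.001, -0.002], 'tau': [0.001, -48.063, 29.853, 0.019, -0.0, 0.0], 'eef_pos': [0.187, -0.543, 0.192], 'tcp_rot': [0.986, 0.165, -0.0, -0.001], 'contact_force': [-0.006, -0.318, -0.117], 'ft_torque': [-0.039, -0.014, -0.07], 'finger_force': 0.0, 'gripper_width': 1.0}
['Unreachable', 'camera', 'close_job', 'get_state', 'pinch_z'] 0.0187
top [ 0.403 -0.004  1.433] [[0.01, -1.0, -0.01], [-1.0, -0.01, -0.09], [0.09, 0.01, -1.0]] 469.6561058907561
side [0.161 0.697 0.576] [[-0.9, -0.44, -0.01], [-0.21, 0.45, -0.87], [0.39, -0.78, -0.49]] 384.1579908775064
```

View pics/top0.png

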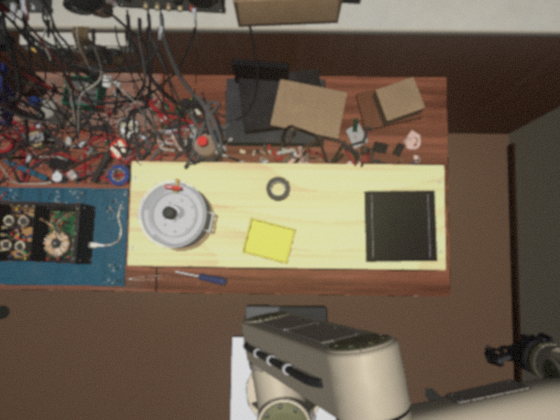

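View pics/side0.png

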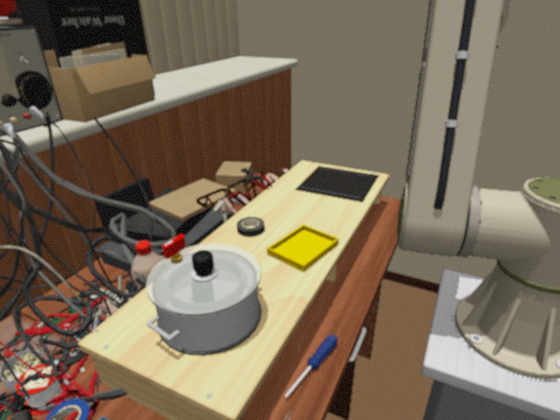

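The pot stands left at top (173,214), with the red key at (173,187), tray (270,241), mat (400,226), tape (278,188) and bottle cap (203,142). In the side view the knob is at (204,263) and the key at (173,245). Next I measure them.

```bash
cat > m.py <<'E'
from h import *
def blob(c,mask,box):
    m=np.zeros(mask.shape,np.uint8); x0,y0,x1,y1=box; m[y0:y1,x0:x1]=mask[y0:y1,x0:x1]
    k,l,s,ce=cv2.connectedComponentsWithStats(m); i=1+s[1:,4].argmax(); return ce[i],(l==i).astype(np.uint8),s[i]
def red(im): h=cv2.cvtColor(im,cv2.COLOR_RGB2HSV); return (((h[...,0]<8)|(h[...,0]>172))&(h[...,1]>150)&(h[...,2]>90)).astype(np.uint8)
def yel(im): h=cv2.cvtColor(im,cv2.COLOR_RGB2HSV); return ((abs(h[...,0].astype(int)-27)<6)&(h[...,1]>190)&(h[...,2]>120)).astype(np.uint8)
def dark(im,t=60): return (im.max(2)<t).astype(np.uint8)
E
python3 - <<'E'
from m import *
T=camera("top");S=camera("side");t=T["image"];s=S["image"]
kt,m,_=blob(T,red(t),(150,170,200,200)); ks,m2,_=blob(S,red(s),(155,225,195,260)); print("key px",kt,m.sum(),ks,m2.sum(),"minrect",cv2.minAreaRect(np.argwhere(m)[:,::-1].astype(np.float32)))
print("key",tri(ray(T,*kt),ray(S,*ks)))
nt,m,st=blob(T,dark(t,70),(155,200,190,228)); ns,m2,st2=blob(S,dark(s,70),(185,245,222,283)); print("knob px",nt,st,ns,st2,tri(ray(T,*nt),ray(S,*ns)))
ct,m,_=blob(T,yel(t),(230,205,310,275)); cs,m2,_=blob(S,yel(s),(255,215,350,275))
for c,mm in((T,m),(S,m2)):
    q=cv2.approxPolyDP(max(cv2.findContours(mm,0,2)[0],key=cv2.contourArea),6,True)[:,0]; print("tray",q.tolist(),[onz(c,*p,.118).round(4).tolist() for p in q])
ct,m,_=blob(T,dark(t,60),(350,180,450,270)); r=cv2.minAreaRect(np.argwhere(m)[:,::-1].astype(np.float32)); print("mat",r,onz(T,*r[0],.103),[onz(T,*p,.103).round(3).tolist() for p in cv2.boxPoints(r)])
ct,m,_=blob(S,dark(s,60),(290,150,390,210)); q=cv2.approxPolyDP(max(cv2.findContours(m,0,2)[0],key=cv2.contourArea),5,True)[:,0];print([onz(S,*p,.103).round(3).tolist() for p in q])
p=blob(T,dark(t,60),(255,170,300,205)); print("tape",onz(T,*p[0],.118)); 
p=blob(T,red(t),(195,130,212,152)); print("cap",onz(T,*p[0],.15))
cv2.imwrite("pics/z1.png",np.hstack([cv2.resize(t[165:265,120:220],(400,400),interpolation=2),cv2.resize(s[220:350,135:265],(400,400),interpolation=2)])[:,:,::-1])
E
```

```text
key px [176. 188.] 17 [174.07973422 245.3255814 ] 301 minrect ((176.0, 188.0), (2.0, 6.0), 90.0)
key [0.56843608 0.2902829  0.21600527]
knob px [173.75 212.25] [173 211   2   3   4] [202.73464373 262.94348894] [193 251  20  25 407] [0.50581417 0.29683621 0.203186  ]Traceback (most recent call last):
  File "<stdin>", line 6, in <module>
  File "m.py", line 4, in blob
    k,l,s,ce=cv2.connectedComponentsWithStats(m); i=1+s[1:,4].argmax(); return ce[i],(l==i).astype(np.uint8),s[i]
                                                      ~~~~~~~~~~~~~~^^
ValueError: attempt to get argmax of an empty sequence
```

```bash
sed -i 's/>150)&(h\[...,2\]>90/>110)\&(h[...,2]>80/; s/>190)&/>130)\&/; s/-27)<6/-27)<7/' m.py
python3 - <<'E'
from m import *
T=camera("top");S=camera("side");t=T["image"];s=S["image"]
cv2.imwrite("pics/z1.png",np.hstack([cv2.resize(t[165:265,120:220],(400,400),interpolation=2),cv2.resize(s[220:350,135:265],(400,400),interpolation=2)])[:,:,::-1])
hs=cv2.cvtColor(t,cv2.COLOR_RGB2HSV); print(hs[241,270],hs[210,240],hs[188,176],hs[188,170], t[213,170],t[226,400]);hs=cv2.cvtColor(s,cv2.COLOR_RGB2HSV); print(hs[247,305],hs[225,290])
kt,m,_=blob(T,red(t),(150,170,200,200)); ks,m2,_=blob(S,red(s),(155,225,195,260)); print("key px",kt,m.sum(),ks,m2.sum(),"minrect",cv2.minAreaRect(np.argwhere(m)[:,::-1].astype(np.float32)))
print("key",tri(ray(T,*kt),ray(S,*ks)))
nt,m,st=blob(T,dark(t,100),(158,202,185,225)); ns,m2,st2=blob(S,dark(s,70),(185,245,222,283)); print("knob px",nt,st,ns,st2,tri(ray(T,*nt),ray(S,*ns)))
ct,m,_=blob(T,dark(t,60),(350,180,450,270)); r=cv2.minAreaRect(np.argwhere(m)[:,::-1].astype(np.float32)); print("mat",r,onz(T,*r[0],.103),[onz(T,*p,.103).round(3).tolist() for p in cv2.boxPoints(r)])
ct,m,_=blob(S,dark(s,60),(290,150,390,210)); q=cv2.approxPolyDP(max(cv2.findContours(m,0,2)[0],key=cv2.contourArea),5,True)[:,0];print([onz(S,*p,.103).round(3).tolist() for p in q])
p=blob(T,dark(t,70),(255,170,300,205)); print("tape",onz(T,*p[0],.118)); 
p=blob(T,red(t),(195,130,212,152)); print("cap",onz(T,*p[0],.15))
for c,b in((T,(230,205,310,275)),(S,(255,215,350,275))):
    h=cv2.cvtColor(c["image"],cv2.COLOR_RGB2HSV);m=((abs(h[...,0].astype(int)-28)<7)&(h[...,1]>150)).astype(np.uint8);mm=blob(c,m,b)[1]
    q=cv2.approxPolyDP(max(cv2.findContours(mm,0,2)[0],key=cv2.contourArea),6,True)[:,0]; print("tray",q.tolist(),[onz(c,*p,.118).round(4).tolist() for p in q])
E
```

```text
[ 30 127 223] [ 28  68 220] [  2 164 198] [  1  93 173] [85 81 78] [58 56 48]
[ 28 255 225] [ 28  60 227]
key px [175.63636364 187.6969697 ] 33 [173.91131498 245.36391437] 327 minrect ((175.673095703125, 187.63461303710938), (9.021342277526855, 3.7262067794799805), 11.309932708740234)
key [0.56881829 0.29091551 0.21625067]
knob px [169.40869565 212.8       ] [163 207  14  12 115] [202.74452555 262.95620438] [193 251  20  25 411] [0.50165803 0.30508354 0.21015847]
mat ((406.6703186035156, 226.58131408691406), (66.93392181396484, 53.90234375), 87.45519256591797) [ 0.47997219 -0.34181631  0.103     ] [[0.571, -0.262, 0.103], [0.58, -0.415, 0.103], [0.39, -0.421, 0.103], [0.382, -0.27, 0.103]]
[[0.568, -0.244, 0.103], [0.387, -0.228, 0.103], [0.394, -0.404, 0.103], [0.574, -0.393, 0.103]]Traceback (most recent call last):
  File "<stdin>", line 10, in <module>
  File "m.py", line 4, in blob
    k,l,s,ce=cv2.connectedComponentsWithStats(m); i=1+s[1:,4].argmax(); return ce[i],(l==i).astype(np.uint8),s[i]
                                                      ~~~~~~~~~~~~~~^^
ValueError: attempt to get argmax of an empty sequence
```

View pics/z1.png

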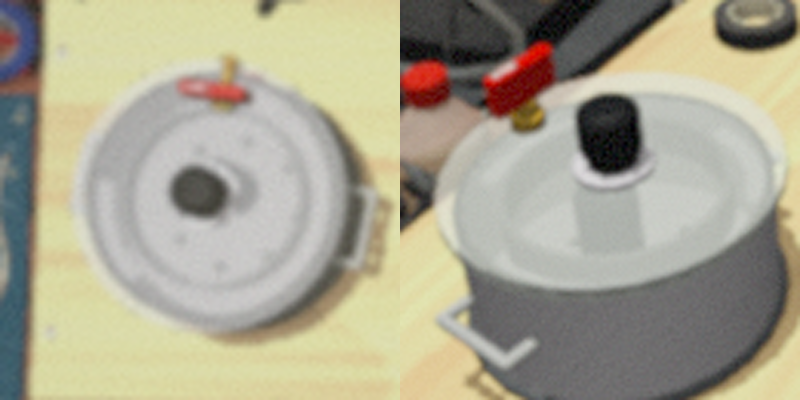

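>>> apply_moves --pt "0.028 -0.016 -0.017" --pt "0.028 -0.016 -0.017" --pt "0.028 -0.016 -0.017" --pt "0.028 -0.016 -0.017" --pt "0.028 -0.016 -0.017" --roll '[0,0,0,0,0]'

```text
time: 0.72
eef_pos: [0.2942, -0.4212, 0.2791]
tcp_rot: [0.986, 0.165, 0.0, 0.0]
contact_force: [1.0, -0.2, -0.7]
gripper_width: 1.0
finger_force: 0.0
```

>>> apply_moves --pt "0.028 -0.016 -0.017" --pt "0.028 -0.016 -0.017" --pt "0.028 -0.016 -0.017" --pt "0.028 -0.016 -0.017" --pt "0.028 -0.016 -0.017" --roll '[0,0,0,0,0]'

```text
time: 1.13
eef_pos: [0.4006, -0.2997, 0.3643]
tcp_rot: [0.986, 0.165, 0.0, 0.0]
contact_force: [1.0, -0.9, -0.6]
gripper_width: 1.002
finger_force: 0.0
```

```bash
cat > go.py <<'E'
from h import *
def pose():
    s=get_state(); R=Ro.from_quat(s["tcp_rot"]).as_matrix(); p=np.array(s["eef_pos"]); return s,p,R
def to(target,phi=None):
    s,p,R=pose(); d=R.T@(np.array(target)-p); f=np.degrees(np.arctan2(R[1,0],R[0,0]))
    print("tool slide",d.round(4),"norm",np.linalg.norm(d).round(3),"phi",f.round(2),"roll needed",None if phi is None else round((f-phi+180)%360-180,2))
E
python3 - <<'E'
from go import *
s,p,R=pose(); print(p.round(4),np.round(s["joints"],2),s["time"]); to((.46,.26,.36),78)
c=camera("wrist"); print(((-c["R"].T@c["t"])-p).round(3), R.round(2).tolist(), c["R"].round(2).tolist(),c["fx"],(R.T@(-c["R"].T@c["t"]-p)).round(3))
cv2.imwrite("pics/w1.png",c["image"][:,:,::-1])
E
```

```text
[ 0.4006 -0.2997  0.3643] [-0.8   0.18  0.29  1.68 -0.    2.01] 1.1333
tool slide [ 0.2384 -0.5099  0.0041] norm 0.563 phi 19.0 roll needed -59.0
[0.073 0.025 0.181] [[0.95, 0.33, 0.0], [0.33, -0.95, -0.0], [0.0, 0.0, -1.0]] [[0.33, -0.95, 0.0], [-0.9, -0.31, 0.31], [-0.29, -0.1, -0.95]] 305.86102495838264 [ 0.078  0.    -0.181]
```

View pics/w1.png

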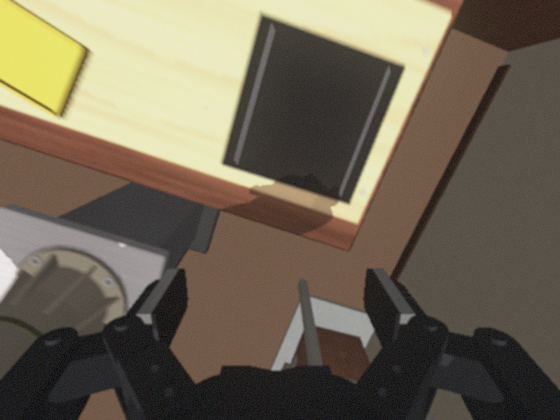

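Mat corners are near (262,14), (404,67), (348,203) and (224,163). I move on toward the pot, with two tray shots on the way.

>>> apply_moves --pt "0.016 -0.034 0" --pt "0.016 -0.034 0" --pt "0.016 -0.034 0" --pt "0.016 -0.034 0" --pt "0.016 -0.034 0" --roll '[0,0,0,0,0]'

```text
time: 1.6
eef_pos: [0.42, -0.1128, 0.3633]
tcp_rot: [0.986, 0.165, 0.0, 0.0]
contact_force: [0.6, -0.8, 0.1]
gripper_width: 1.001
finger_force: 0.0
```

```bash
echo 'import pickle
def snap(n):
    c=camera("wrist"); pickle.dump(c,open(n+".pkl","wb")); return c
def load(n): return pickle.load(open(n+".pkl","rb"))' >> h.py; python3 -c 'from h import *; snap("tr1")'
```

>>> apply_moves --pt "0.016 -0.034 0" --pt "0.016 -0.034 0" --pt "0.016 -0.034 0" --pt "0.016 -0.034 0" --pt "0.016 -0.034 0" --roll '[0,0,0,0,0]'

```text
time: 2.07
eef_pos: [0.4402, 0.074, 0.3635]
tcp_rot: [0.986, 0.165, 0.0, 0.0]
contact_force: [1.0, 0.2, -0.9]
gripper_width: 1.003
finger_force: 0.0
```

```bash
python3 -c 'from h import *; snap("tr2")'
```

>>> apply_moves --pt "0.016 -0.034 0" --pt "0.016 -0.034 0" --pt "0.016 -0.034 0" --pt "0.016 -0.034 0" --pt "0.016 -0.034 0" --roll '[0,0,0,0,0]'

```text
time: 2.53
eef_pos: [0.4626, 0.2546, 0.3634]
tcp_rot: [0.985, 0.173, -0.0, -0.003]
contact_force: [1.2, -0.5, 0.7]
gripper_width: 1.001
finger_force: 0.0
```

>>> apply_moves --pt "0 0 0" --pt "0 0 0" --pt "0 0 0" --pt "0 0 0" --pt "0 0 0" --roll '[-7,-7,-7,-7,-7]' --grip 130

```text
time: 2.95
eef_pos: [0.4632, 0.2522, 0.3631]
tcp_rot: [0.887, 0.462, 0.0, -0.003]
contact_force: [-0.9, -1.0, -0.2]
gripper_width: 0.497
finger_force: 0.0
```

>>> apply_moves --pt "0 0 0" --pt "0 0 0" --pt "0 0 0" --pt "0 0 0" --roll '[-7,-7,-7,-3]'

```text
time: 3.28
eef_pos: [0.4633, 0.252, 0.3632]
tcp_rot: [0.772, 0.636, 0.001, -0.003]
contact_force: [-0.0, -0.4, 0.3]
gripper_width: 0.491
finger_force: 0.0
```

Run:
```python
from m import *
from go import *
c=snap("lid1"); s,p,R=pose(); print(p.round(4),np.round(s["joints"],2),s["gripper_width"]); to((.5,.28,.36),78)
T=load("tr1"); U=load("tr2"); im=lambda c:cv2.resize(c["image"],(400,300))
cv2.imwrite("pics/w2.png",np.vstack([np.hstack([im(T),im(U)]),np.hstack([im(c),im(c)*0])])[:,:,::-1])
for X in((.405,.065,.118),): print(proj(T,X),proj(U,X))
```

```text
[0.4633 0.2519 0.3632] [0.34 0.24 0.36 1.69 0.01 2.11] 0.48965822215178517
tool slide [0.0346 0.0307 0.0033] norm 0.046 phi 78.96 roll needed 0.96
[147.82331849 139.03707705] [272.87110888 195.93076654]
```

View pics/w2.png

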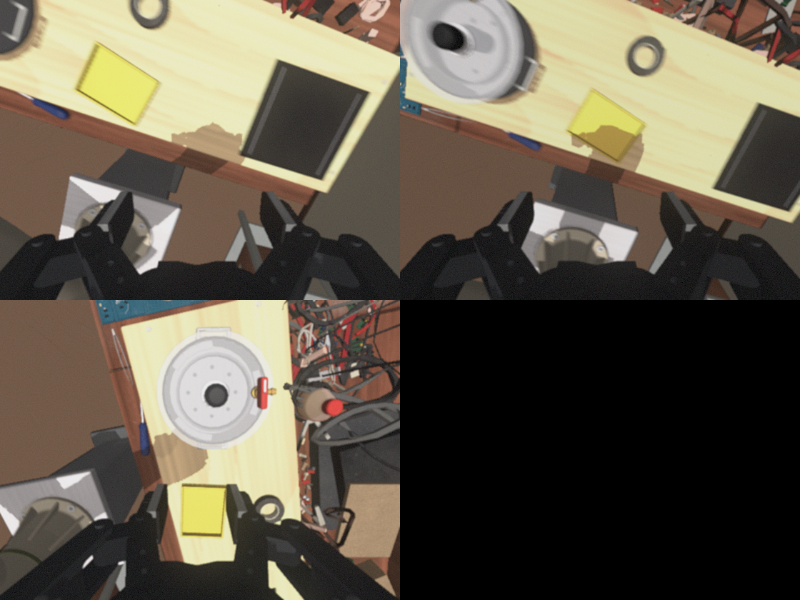

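Bottom panel: lid with the knob near (301,133) and the key near (368,130) in full-size pixels. The tray shows complete in tr1, and the mat shows in tr1.

```bash
cat > f.py <<'E'
from m import *
from go import *
def keypx(c,box):
    k,m,st=blob(c,red(c["image"]),box); return k,m,cv2.minAreaRect(np.argwhere(m)[:,::-1].astype(np.float32))
def knobpx(c,box,t=75):
    k,m,st=blob(c,dark(c["image"],t),box); (x,y),r=cv2.minEnclosingCircle(np.argwhere(m)[:,::-1].astype(np.float32)); return np.array(k),(x,y,r),m.sum()
E
python3 - <<'E'
from f import *
L=load("lid1");T=camera("top");S=camera("side")
k,m,r=keypx(L,(345,100,385,155)); print("key w",k,r)
kt,_,_=keypx(T,(150,170,200,200)); ks,_,_=keypx(S,(155,225,195,260))
print("L+S",tri(ray(L,*k),ray(S,*ks)),"L+T",tri(ray(L,*k),ray(T,*kt)),"all",tri(ray(L,*k),ray(S,*ks),ray(T,*kt)))
b=cv2.boxPoints(r); e=[(b[0]+b[1])/2,(b[2]+b[3])/2] if np.linalg.norm(b[0]-b[1])<np.linalg.norm(b[1]-b[2]) else [(b[1]+b[2])/2,(b[3]+b[0])/2]
P=[onz(L,*x,.226) for x in e]; d=P[1]-P[0]; print("blade",P,np.degrees(np.arctan2(d[1],d[0])))
n,ci,a=knobpx(L,(280,110,325,155)); ns,_,_=knobpx(S,(185,245,222,283),70); nt,_,_=knobpx(T,(158,202,185,225),100)
print("knob",n,ci,a,"L+S",tri(ray(L,*n),ray(S,*ns)),"all",tri(ray(L,*n),ray(S,*ns),ray(T,*nt)))
# mat and tray
for nm in("tr1","tr2"):
    c=load(nm); h=cv2.cvtColor(c["image"],cv2.COLOR_RGB2HSV); y=((abs(h[...,0].astype(int)-29)<7)&(h[...,1]>150)).astype(np.uint8)
    _,mm,_=blob(c,y,(0,0,560,250)); r=cv2.minAreaRect(np.argwhere(mm)[:,::-1].astype(np.float32)); q=cv2.approxPolyDP(max(cv2.findContours(mm,0,2)[0],key=cv2.contourArea),8,True)[:,0]
    print("tray",q.tolist(),[onz(c,*p,.11).round(3)[:2].tolist() for p in q])
    _,mm,_=blob(c,cv2.morphologyEx(dark(c["image"],80),cv2.MORPH_CLOSE,np.ones((9,9))),(340,60,560,245)); q=cv2.approxPolyDP(max(cv2.findContours(mm,0,2)[0],key=cv2.contourArea),10,True)[:,0]
    print("mat",q.tolist(),[onz(c,*p,.103).round(3)[:2].tolist() for p in q])
E
```

```text
key w [368.28333333 131.81944444] ((368.3855285644531, 129.47637939453125), (11.414637565612793, 43.19883346557617), 2.2025980949401855)
L+S [0.5684174  0.29348198 0.21824931] L+T [0.56901653 0.29139296 0.20857209] all [0.56857771 0.29150263 0.21613024]
blade [array([0.56872102, 0.3163613 , 0.226     ]), array([0.56286854, 0.27470184, 0.226     ])] -97.99680122277321
knob [301.05228758 132.99673203] (302.4704284667969, 133.18836975097656, 15.471658706665039) 306 L+S [0.50073722 0.30526149 0.21086969] all [0.49971673 0.30829096 0.21454866]
tray [[130, 138], [139, 145]] [[0.397, 0.091], [0.391, 0.078]]
mat [[391, 85], [340, 217], [452, 244], [514, 129]] [[0.578, -0.223], [0.383, -0.231], [0.399, -0.414], [0.582, -0.41]]
tray [[270, 203]] [[0.391, 0.065]]
mat [[503, 146], [451, 244], [559, 244], [559, 164]] [[0.577, -0.221], [0.419, -0.226], [0.474, -0.387], [0.581, -0.312]]
```

>>> apply_moves --pt "0.0145 0.0238 0.022" --pt "0.0145 0.0238 0.022" --pt "0.0145 0.0238 0.022" --pt "0.0145 0.0238 0.022" --pt "0 0 0" --roll '[0,0,0,0,0]'

```text
time: 3.85
eef_pos: [0.5699, 0.2909, 0.2673]
tcp_rot: [0.774, 0.633, -0.003, -0.004]
contact_force: [-1.3, -0.3, -1.3]
gripper_width: 0.488
finger_force: 0.0
```

Run:
```python
from f import *
c=snap("k2"); s,p,R=pose(); print(p.round(4)); print("key at",proj(c,(.568,.292,.22)),"knob",proj(c,(.5005,.305,.214)),"tcp",proj(c,p))
cv2.imwrite("pics/w3.png",c["image"][:,:,::-1])
h=cv2.cvtColor
for t in(.104,): pass
T=load("tr1"); hh=cv2.cvtColor(T["image"],cv2.COLOR_RGB2HSV); print(hh[112,165],hh[139,148],hh[80,100],hh[60,250])
```

```text
[0.5681 0.2905 0.27  ]
key at [274.40762545 215.79008545] knob [189.71193882 213.88985575] tcp [273.94772691 243.09513761]
[ 30 128 235] [ 30 131 235] [ 24  66 235] [ 29  51 234]
```

View pics/w3.png

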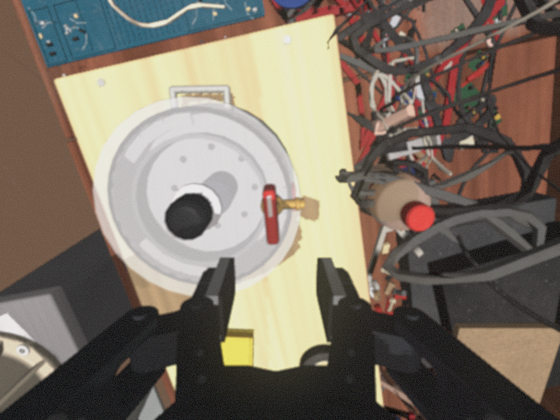

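The key runs from (268,186) to (275,243), with the knob at (188,216); the fingertips are at rows 260+ either side of column 275. I refine with the two wrist views.

```bash
cat >> f.py <<'E'
def bladeends(r):
    b=cv2.boxPoints(r); return [(b[0]+b[1])/2,(b[2]+b[3])/2] if np.linalg.norm(b[0]-b[1])<np.linalg.norm(b[1]-b[2]) else [(b[1]+b[2])/2,(b[3]+b[0])/2]
def srt(e): return sorted(e,key=lambda p:p[1])
E
python3 - <<'E'
from f import *
A=load("lid1");B=load("k2")
_,ma,ra=keypx(A,(345,100,385,155)); _,mb,rb=keypx(B,(255,175,290,255)); print(ra,rb)
ea,eb=srt(bladeends(ra)),srt(bladeends(rb))
P=[tri(ray(A,*a),ray(B,*b)) for a,b in zip(ea,eb)]; d=P[1]-P[0]; print(P,(P[0]+P[1])/2,np.degrees(np.arctan2(d[1],d[0])),np.linalg.norm(d))
for z in(.22,.226,.23):
    Q=[onz(B,*e,z) for e in eb]; d=Q[1]-Q[0]; print(z,(Q[0]+Q[1])/2,np.degrees(np.arctan2(d[1],d[0])),np.linalg.norm(d))
na,ca,_=knobpx(A,(280,110,325,155)); nb,cb,_=knobpx(B,(155,180,222,245)); print(na,ca,nb,cb,"knob",tri(ray(A,*ca[:2]),ray(B,*cb[:2])),tri(ray(A,*na),ray(B,*nb)))
c=load("tr1"); 
for nm in("tr1","tr2"):
    c=load(nm); h=cv2.cvtColor(c["image"],cv2.COLOR_RGB2HSV); y=((abs(h[...,0].astype(int)-30)<7)&(h[...,1]>100)).astype(np.uint8)
    mm=blob(c,y,(0,0,560,250))[1]; r=cv2.minAreaRect(np.argwhere(mm)[:,::-1].astype(np.float32)); q=cv2.boxPoints(r)
    print("tray",q.astype(int).tolist(),[onz(c,*p,.115).round(3)[:2].tolist() for p in q])
E
```

```text
((368.3855285644531, 129.47637939453125), (11.414637565612793, 43.19883346557617), 2.2025980949401855) ((270.7920837402344, 214.42079162597656), (57.314144134521484, 12.835980415344238), 84.2894058227539)
[array([0.56867298, 0.31698197, 0.2248895 ]), array([0.56298423, 0.27407929, 0.22850021])] [0.5658286  0.29553063 0.22669485] -97.5531728118863 0.04342855409188512
0.22 [0.56535516 0.29296097 0.22      ] -96.27893162288285 0.04754335637050911
0.226 [0.56590996 0.29489728 0.226     ] -96.27893162288285 0.046295724981109045
0.23 [0.56627983 0.29618815 0.23      ] -96.2789316228828 0.04546397072150901
[301.05228758 132.99673203] (302.4704284667969, 133.18836975097656, 15.471658706665039) [188.61114712 215.9287103 ] (188.32208251953125, 215.0153350830078, 23.59288215637207) knob [0.50057097 0.30480779 0.21746783] [0.49962751 0.30437203 0.21578265]
tray [[95, 121], [134, 57], [227, 112], [188, 177]] [[0.404, 0.137], [0.499, 0.103], [0.473, -0.027], [0.371, 0.0]]
tray [[228, 182], [268, 122], [345, 173], [305, 233]] [[0.402, 0.131], [0.499, 0.103], [0.468, -0.022], [0.365, -0.001]]
```

>>> apply_moves --pt "0.004 -0.003 0.01" --pt "0 0 0.02" --pt "0 0 0.02" --pt "0 0 0.015" --pt "0 0 0" --roll '[-1.5,-2,0,0,0]'

```text
time: 4.32
eef_pos: [0.5633, 0.2949, 0.2083]
tcp_rot: [0.754, 0.657, -0.001, -0.004]
contact_force: [-1.0, 0.5, -0.6]
gripper_width: 0.494
finger_force: 0.0
```

Run:
```python
from f import *
to((.566,.295,.205),82.5); c=snap("k3"); cv2.imwrite("pics/w4.png",c["image"][:,:,::-1])
```

```text
tool slide [0.0004 0.0026 0.0033] norm 0.004 phi 82.11 roll needed -0.39
```

View pics/w4.png

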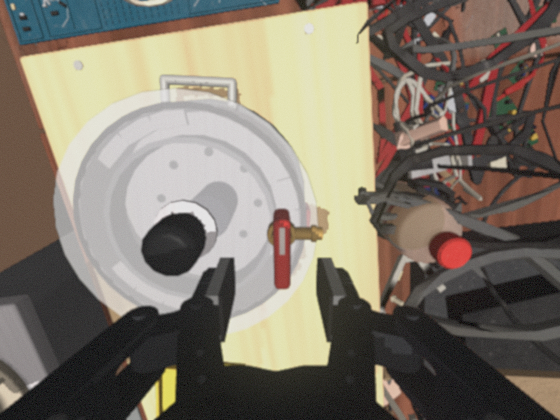

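The key spans (272–291, 208–288), about 3 mm right of the finger midline, which agrees with the measured offset. I correct that and grip.

>>> apply_moves --pt "0 0.003 0.003" --pt "0 0 0" --pt "0 0 0" --pt "0 0 0" --pt "0 0 0" --roll '[0,0,0,0,0]' --grip 255 --newtons 40

```text
time: 4.78
eef_pos: [0.5688, 0.2953, 0.2081]
tcp_rot: [0.754, 0.657, 0.002, -0.003]
contact_force: [-1.0, 0.6, -0.4]
gripper_width: 0.0
finger_force: 0.0
```

>>> apply_moves --pt "0 0 0" --pt "0 0 0" --pt "0 0 0" --roll '[0,0,0]'

```text
time: 5.03
eef_pos: [0.5685, 0.2952, 0.2073]
tcp_rot: [0.754, 0.657, 0.001, -0.003]
contact_force: [0.6, 1.2, 0.3]
gripper_width: -0.0
finger_force: 0.0
```

Run:
```python
from f import *
to((.566,.295,.205),82.5); c=snap("k4"); S=camera("side"); T=camera("top")
cv2.imwrite("pics/w5.png",np.hstack([cv2.resize(c["image"],(440,330))[:,:],cv2.resize(S["image"][190:340,110:270],(352,330))])[:,:,::-1])
```

```text
tool slide [-0.0006 -0.0024  0.0023] norm 0.003 phi 82.16 roll needed -0.34
```

View pics/w5.png

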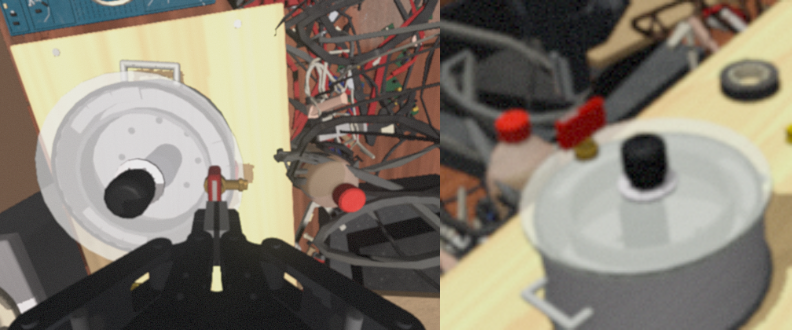

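The gripper closed on nothing: the fingertips sit short of the key (wrist, about (276,265) full-size). The side crop shows no gripper at all, so I check whether that view is live.

Run:
```python
from f import *
for n in("side","top"):
    c=camera(n); o=cv2.imread(f"pics/{n}0.png")[:,:,::-1]; d=(np.abs(c["image"].astype(int)-o).max(2)>60).astype(np.uint8); ys,xs=np.nonzero(cv2.erode(d,np.ones((3,3)))); print(n,len(xs),(xs.min(),xs.max(),ys.min(),ys.max()) if len(xs) else "")
    p=pose()[1]; print(proj(c,p),proj(c,p+[0,0,.1]), c["t"])
B=load("k4"); p=pose()[1]; print("tcp px",proj(B,p))
_,mb,rb=keypx(B,(255,175,300,300)); print(rb, proj(B,(.566,.295,.22)))
print(np.mean(np.abs(c["image"].astype(int)-o)))
```

```text
side 11446 (np.int64(81), np.int64(559), np.int64(0), np.int64(408))
[174.81977703 251.28832212] [165.26874615 198.64948878] [0.46067846 0.22494502 0.76166738]
top 29468 (np.int64(65), np.int64(559), np.int64(113), np.int64(419))
[174.19312538 187.47182906] [164.34214625 181.81445167] [-1.04497836e-03  5.29738053e-01  1.39070986e+00]
tcp px [276.54164281 240.35264729]
((272.5, 233.5), (43.0, 17.0), 90.0) [272.60632499 249.48041136]
20.6546556122449
```

Run:
```python
from f import *
a=[cv2.resize(camera(n)["image"],(400,300)) for n in("side","top")]
w=load("k4")["image"][150:420,140:420]
cv2.imwrite("pics/w6.png",np.vstack([np.hstack(a),np.hstack([cv2.resize(w,(311,300)),np.zeros((300,489,3),np.uint8)])])[:,:,::-1])
```

```text
(no output)
```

View pics/w6.png

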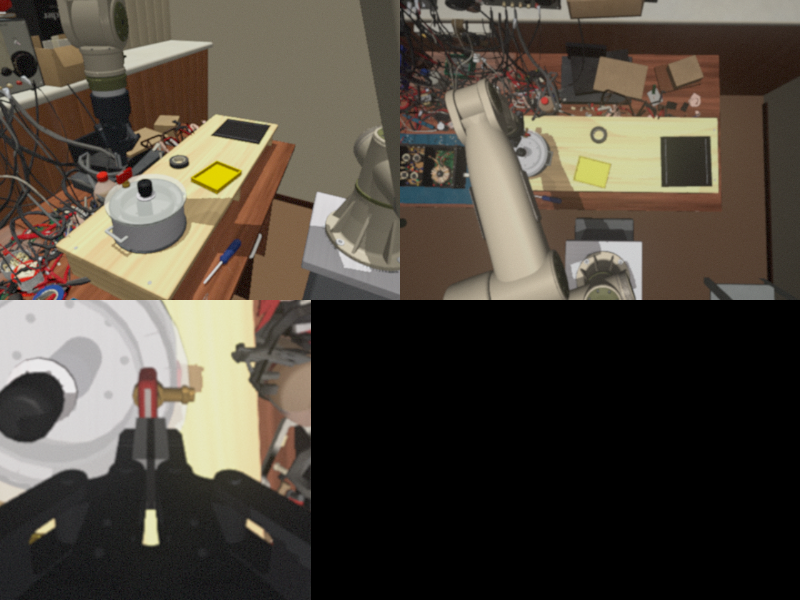

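The gripper tip in the side view is near (175,210) full-size, about 40 px above where the reported TCP projects (175,251). So the real fingertips are well above the reported TCP. I measure the gap.

Run:
```python
from f import *
S=camera("side"); o=cv2.imread("pics/side0.png")[:,:,::-1]; d=(np.abs(cv2.blur(S["image"],(3,3)).astype(int)-cv2.blur(o,(3,3))).max(2)>25)
for r in range(186,262,3):
    xs=np.nonzero(d[r,130:215])[0]+130; print(r,len(xs),(xs.min(),xs.max()) if len(xs) else "",S["image"][r,[160,168,174,180,186]].max(1).tolist(),o[r,[160,168,174,180,186]].max(1).tolist())
W=load("k4"); s,p,R=pose()
for h in(0,.01,.02,.03,.04,.05,.06): print(h,proj(W,p+R@[.011,0,-h]).round(0),proj(W,p+R@[0,0,-h]).round(0),proj(S,p+R@[0,0,-h]).round(0))
print(s["joints"],R.round(3).tolist(),W["R"].round(3).tolist(),p,R.T@(-W["R"].T@W["t"]-p)) 
for r in range(230,300,5): print(r,W["image"][r,276].tolist(),W["image"][r,268].tolist())
```

```text
186 43 (np.int64(151), np.int64(194)) [31, 20, 23, 54, 76] [77, 73, 81, 79, 161]
189 45 (np.int64(152), np.int64(196)) [19, 34, 12, 54, 73] [76, 62, 77, 168, 178]
192 45 (np.int64(153), np.int64(197)) [32, 33, 36, 50, 59] [73, 79, 173, 177, 177]
195 42 (np.int64(154), np.int64(195)) [33, 21, 34, 41, 33] [65, 173, 178, 178, 176]
198 41 (np.int64(153), np.int64(193)) [42, 26, 38, 28, 26] [173, 179, 175, 179, 181]
201 44 (np.int64(148), np.int64(191)) [30, 33, 28, 37, 43] [178, 178, 178, 181, 183]
204 42 (np.int64(148), np.int64(189)) [34, 30, 34, 30, 27] [181, 175, 177, 180, 182]
207 37 (np.int64(151), np.int64(187)) [36, 30, 26, 28, 90] [163, 184, 181, 179, 179]
210 30 (np.int64(156), np.int64(185)) [29, 28, 24, 42, 167] [95, 170, 180, 179, 179]
213 17 (np.int64(163), np.int64(179)) [54, 30, 20, 172, 176] [63, 99, 172, 182, 177]
216 10 (np.int64(168), np.int64(177)) [82, 41, 30, 163, 106] [71, 63, 98, 160, 102]
219 8 (np.int64(166), np.int64(176)) [95, 53, 37, 87, 65] [111, 62, 62, 94, 73]
222 10 (np.int64(163), np.int64(177)) [74, 72, 34, 64, 21] [65, 73, 64, 61, 22]
225 9 (np.int64(
[... 1273 characters left out ...]
27024012 1.39795632 0.00607122 2.05817341] [[0.136, 0.991, -0.002], [0.991, -0.136, 0.006], [0.005, -0.003, -1.0]] [[0.991, -0.136, -0.004], [-0.128, -0.945, 0.302], [-0.045, -0.299, -0.953]] [0.56841601 0.2952676  0.20726521] [ 0.0778131  -0.00061849 -0.1814049 ]
230 [160, 82, 78] [155, 72, 69]
235 [160, 98, 95] [153, 67, 64]
240 [158, 96, 92] [152, 64, 63]
245 [160, 96, 93] [153, 69, 65]
250 [157, 100, 96] [150, 62, 60]
255 [128, 86, 82] [125, 66, 64]
260 [46, 45, 44] [83, 81, 80]
265 [44, 44, 39] [82, 82, 78]
270 [52, 51, 48] [78, 76, 74]
275 [44, 43, 39] [82, 79, 76]
280 [43, 40, 41] [85, 82, 79]
285 [41, 42, 38] [81, 79, 78]
290 [37, 38, 31] [79, 79, 77]
295 [52, 53, 52] [139, 137, 136]
```

The fingertips are really about 38 mm short of the reported TCP (side tip row 233, wrist tip row 257). I allow for this offset: open, descend to a reported z of 0.169, and grip.

>>> apply_moves --pt "0 -0.002 0" --pt "0 0 0" --pt "0 0 0" --pt "0 0 0.01" --pt "0 0 0.01" --roll '[0,0,0,0,0]' --grip 130

```text
time: 5.85
eef_pos: [0.5669, 0.2958, 0.1871]
tcp_rot: [0.754, 0.657, 0.002, -0.003]
contact_force: [0.5, 0.7, 0.0]
gripper_width: 0.488
finger_force: 0.0
```

>>> apply_moves --pt "0 0 0.01" --pt "0 0 0.008" --pt "0 0 0" --roll '[0,0,0]'

```text
time: 6.1
eef_pos: [0.5648, 0.2951, 0.1661]
tcp_rot: [0.754, 0.657, -0.001, -0.004]
contact_force: [-1.1, -0.3, -0.3]
gripper_width: 0.493
finger_force: 0.0
```

>>> apply_moves --pt "0 0 0" --pt "0 0 0" --pt "0 0 0" --pt "0 0 0" --pt "0 0 0" --roll '[0,0,0,0,0]' --grip 255

```text
time: 6.52
eef_pos: [0.5668, 0.2958, 0.1698]
tcp_rot: [0.754, 0.657, 0.002, -0.003]
contact_force: [1.1, -0.5, -0.4]
gripper_width: 0.104
finger_force: 42.7
```

Run:
```python
from f import *
c=snap("k5"); s,p,R=pose(); print(p,{k:np.round(s[k],3).tolist() for k in("gripper_width","finger_force","contact_force","ft_torque")})
_,mb,rb=keypx(c,(250,150,310,300)); print(rb); 
for r in range(200,300,5): print(r,c["image"][r,[268,276,284]].tolist())
```

```text
[0.56677399 0.29581669 0.16983919] {'gripper_width': 0.106, 'finger_force': 42.743, 'contact_force': [0.77, -0.748, 0.212], 'ft_torque': [-0.044, -0.056, 0.022]}
((275.0, 268.0), (62.0, 22.0), 90.0)
200 [[218, 215, 215], [218, 216, 216], [217, 215, 214]]
205 [[219, 217, 216], [216, 216, 215], [219, 216, 217]]
210 [[217, 215, 216], [218, 216, 217], [218, 216, 216]]
215 [[211, 208, 209], [217, 215, 215], [218, 216, 216]]
220 [[194, 192, 193], [216, 214, 213], [218, 216, 217]]
225 [[185, 183, 182], [217, 214, 216], [217, 215, 214]]
230 [[186, 184, 184], [220, 218, 217], [217, 214, 215]]
235 [[119, 100, 100], [86, 50, 48], [183, 177, 178]]
240 [[91, 56, 54], [92, 56, 52], [99, 75, 74]]
245 [[93, 54, 50], [91, 53, 48], [92, 59, 58]]
250 [[92, 54, 50], [98, 53, 50], [88, 51, 52]]
255 [[136, 61, 59], [140, 59, 57], [124, 56, 53]]
260 [[142, 56, 53], [149, 67, 64], [126, 53, 47]]
265 [[145, 57, 58], [173, 162, 156], [128, 53, 51]]
270 [[140, 56, 55], [171, 162, 157], [128, 53, 49]]
275 [[144, 59, 55], [169, 162, 154], [129, 54, 50]]
280 [[138, 46, 45], [169, 158, 153], [129, 49, 47]]
285 [[136, 47, 43], [166, 157, 150], [127, 49, 44]]
290 [[143, 54, 52], [165, 156, 151], [127, 45, 44]]
295 [[142, 53, 50], [153, 76, 74], [127, 46, 43]]
```

Gripped (9 mm). Now I open the tap counter-clockwise.

>>> apply_moves --pt "0 0 0" --pt "0 0 0" --pt "0 0 0" --pt "0 0 0" --pt "0 0 0" --roll '[-6,-6,-6,-6,-6]'

```text
time: 6.98
eef_pos: [0.5668, 0.2958, 0.1698]
tcp_rot: [0.556, 0.831, 0.002, -0.002]
contact_force: [0.6, 0.1, 1.1]
gripper_width: 0.105
finger_force: 42.9
```

>>> apply_moves --pt "0 0 0" --pt "0 0 0" --pt "0 0 0" --pt "0 0 0" --pt "0 0 0" --roll '[-6,-6,-6,-6,-6]'

```text
time: 7.4
eef_pos: [0.5668, 0.2958, 0.1698]
tcp_rot: [0.322, 0.947, 0.003, -0.001]
contact_force: [0.7, -0.4, 0.7]
gripper_width: 0.103
finger_force: 42.9
```

>>> apply_moves --pt "0 0 0" --pt "0 0 0" --pt "0 0 0" --pt "0 0 0" --pt "0 0 0" --roll '[-6,-6,-6,-5,0]'

```text
time: 7.82
eef_pos: [0.5668, 0.2957, 0.1698]
tcp_rot: [0.128, 0.992, 0.003, -0.001]
contact_force: [0.4, -0.3, 1.5]
gripper_width: 0.112
finger_force: 43.0
```

Run:
```python
from f import *
to((.5,.3,.2),168);s,p,R=pose(); print(p,{k:np.round(s[k],3).tolist() for k in("joints","gripper_width","finger_force","contact_force","ft_torque")})
```

```text
tool slide [ 0.0658 -0.0127 -0.0301] norm 0.073 phi 165.28 roll needed -2.72
[0.56679741 0.2957223  0.16981913] {'joints': [0.352, 0.446, 0.184, 1.307, 0.006, 0.609], 'gripper_width': 0.112, 'finger_force': 42.979, 'contact_force': [0.376, -0.328, 1.451], 'ft_torque': [-0.182, -0.011, 0.099]}
```

>>> apply_moves --pt "0 0 0" --pt "0 0 0" --pt "0 0 0" --roll '[-2,-2,0]'

```text
time: 8.07
eef_pos: [0.5667, 0.2961, 0.1698]
tcp_rot: [0.095, 0.995, 0.003, -0.001]
contact_force: [0.4, 1.3, 2.1]
gripper_width: 0.107
finger_force: 43.1
```

Run:
```python
from f import *
to((.5,.3,.2),168);s,p,R=pose(); print(p,{k:np.round(s[k],3).tolist() for k in("gripper_width","finger_force","contact_force","ft_torque")})
```

```text
tool slide [ 0.0663 -0.0086 -0.0301] norm 0.073 phi 169.05 roll needed 1.05
[0.56672394 0.29608197 0.16981302] {'gripper_width': 0.107, 'finger_force': 43.071, 'contact_force': [0.444, 1.314, 2.107], 'ft_torque': [0.06, 0.059, -0.213]}
```

Torque shows the stop is reached. I release and rise for a look.

>>> apply_moves --pt "0 0 0" --pt "0 0 0" --pt "0 0 0" --pt "0 0 -0.025" --pt "0 0 -0.03" --roll '[0,0,0,0,0]' --grip 60

```text
time: 8.48
eef_pos: [0.5645, 0.2946, 0.2218]
tcp_rot: [0.095, 0.995, 0.001, -0.004]
contact_force: [0.7, -0.4, 0.4]
gripper_width: 0.767
finger_force: 0.0
```

>>> apply_moves --pt "0 0 -0.03" --pt "0 0 -0.025" --pt "0 0 0" --pt "0 0 0" --roll '[0,0,0,0]'

```text
time: 8.82
eef_pos: [0.5676, 0.2954, 0.281]
tcp_rot: [0.095, 0.995, 0.003, 0.0]
contact_force: [-0.6, 0.2, -0.3]
gripper_width: 0.766
finger_force: 0.0
```

Run:
```python
from f import *
c=snap("k6"); s,p,R=pose(); print(p,s["gripper_width"]); a=proj(c,(.566,.2955,.22)); b=proj(c,(.5005,.3045,.22)); print(a,b)
x,y=a.astype(int); k,m,r=keypx(c,(max(0,x-60),max(0,y-60),x+60,y+60)); P=[onz(c,*e,.228) for e in bladeends(r)]; d=P[1]-P[0]; print(r,P,np.degrees(np.arctan2(d[1],d[0])),np.linalg.norm(d),m.sum())
x,y=b.astype(int); nb=knobpx(c,(max(0,x-45),max(0,y-45),x+45,y+45)); print("knob",nb,onz(c,*nb[1][:2],.222),onz(c,*nb[0],.218))
```

```text
[0.56683254 0.29515833 0.27925273] 0.7669426287691036
[275.56516507 211.67914181] [271.04341321 129.59197954]
((275.0, 212.5), (55.0, 10.0), 90.0) [array([0.54185975, 0.29960936, 0.228     ]), array([0.58759875, 0.29083542, 0.228     ])] -10.858926530440984 0.046572933279889116 444
knob (array([268.63428571, 128.62142857]), (268.9190368652344, 129.04261779785156, 21.471202850341797), np.uint64(700)) [0.49970968 0.3030259  0.222     ] [0.4995301  0.30278168 0.218     ]
```

Blade line at −10.9°, knob at (0.4997, 0.303): the tap is fully open. I move to the knob.

>>> apply_moves --pt "0.0336 -0.0023 0" --pt "0.0336 -0.0023 0" --pt "0 0 0.02" --pt "0 0 0.03" --pt "0 0 0.02" --roll '[0,0,0,0,0]'

```text
time: 9.28
eef_pos: [0.4975, 0.3033, 0.2062]
tcp_rot: [0.094, 0.996, 0.002, -0.003]
contact_force: [0.1, -0.5, -0.3]
gripper_width: 0.765
finger_force: 0.0
```

>>> apply_moves --pt "0 0 0.01" --pt "0 0 0.01" --pt "0 0 0.01" --pt "0 0 0.01" --pt "0 0 0" --roll '[0,0,0,0,0]'

```text
time: 9.7
eef_pos: [0.4988, 0.3034, 0.1674]
tcp_rot: [0.095, 0.996, 0.002, -0.003]
contact_force: [-0.3, -0.9, -0.8]
gripper_width: 0.763
finger_force: 0.0
```

Run:
```python
from f import *
to((.4997,.3035,.161),169);s,p,R=pose();print(s["contact_force"])
c=snap("n1"); cv2.imwrite("pics/w7.png",c["image"][:,:,::-1])
nb=knobpx(c,(200,120,350,340),60); print(nb)
for r in range(150,330,12): print(r,"".join("#" if v<60 else ("+" if v<110 else ".") for v in c["image"][r,180:380:3].max(1)))
```

```text
tool slide [-0.0009  0.0002  0.0064] norm 0.006 phi 169.15 roll needed 0.15
[-0.33821499 -0.90152101 -0.82759062]
(array([278.20250936, 285.44375963]), (278.6196594238281, 284.1152648925781, 41.274417877197266), np.uint64(4543))
150 ...................................................................
162 ...................................................................
174 ...................................................................
186 ...................................................................
198 ...................................................................
210 ...................................................................
222 ...................................................................
234 ........................................+..........................
246 ............................+########+.............................
258 ........................##################.........................
270 ...++++###............+#####################..........+###+++......
282 #++++#####+...........######################+.........######+++###+
294 +++#######+...........#######################.........#######+++++#
306 .+########............######################...........#######++.+#
318 ########+................+###############...............###########
```

The knob is centred between the fingers (fingers at columns ~210 and ~342, knob at 278). I lower and grip.

>>> apply_moves --pt "0 0 0.006" --pt "0 0 0" --pt "0 0 0" --pt "0 0 0" --pt "0 0 0" --roll '[0,0,0,0,0]' --grip 255 --newtons 60

```text
time: 10.17
eef_pos: [0.4998, 0.3042, 0.164]
tcp_rot: [0.094, 0.996, 0.003, -0.001]
contact_force: [-0.8, 0.4, -0.1]
gripper_width: 0.371
finger_force: 60.2
```

>>> apply_moves --pt "0 0 -0.01" --pt "0 0 -0.015" --pt "0 0 -0.02" --pt "0 0 -0.02" --pt "0 0 0" --roll '[0,0,0,0,0]'

```text
time: 10.58
eef_pos: [0.5011, 0.304, 0.2325]
tcp_rot: [0.094, 0.996, 0.004, 0.001]
contact_force: [1.8, 0.3, -3.7]
gripper_width: 0.373
finger_force: 60.4
```

Run:
```python
from f import *
s,p,R=pose();print(p,{k:np.round(s[k],3).tolist() for k in("gripper_width","finger_force","contact_force","ft_torque")})
to((.482,-.320,p[2]+.02),169)
for n,z in(("tr1",.103),):
    c=load(n); print([onz(c,*q,z).round(3)[:2].tolist() for q in((391,85),(337,219),(457,272),(514,129))])
```

```text
[0.50112696 0.30403855 0.23254508] {'gripper_width': 0.373, 'finger_force': 60.379, 'contact_force': [1.777, 0.251, -3.705], 'ft_torque': [0.067, -0.125, 0.016]}
tool slide [-0.0986 -0.6163 -0.0248] norm 0.625 phi 169.16 roll needed 0.16
[[0.578, -0.223], [0.378, -0.228], [0.357, -0.447], [0.582, -0.41]]
```

The lid is in hand. I carry it to the mat.

>>> apply_moves --pt "-0.002 -0.015 0" --pt "-0.005 -0.03 0" --pt "-0.0055 -0.0345 0" --pt "-0.0055 -0.0345 0" --pt "-0.0055 -0.0345 0" --roll '[0,0,0,0,0]'

```text
time: 11.0
eef_pos: [0.4933, 0.1515, 0.2258]
tcp_rot: [0.094, 0.996, 0.002, -0.003]
contact_force: [0.3, -0.3, -4.1]
gripper_width: 0.373
finger_force: 60.7
```

>>> apply_moves --pt "-0.0055 -0.0345 0" --pt "-0.0055 -0.0345 0" --pt "-0.0055 -0.0345 0" --pt "-0.0055 -0.0345 0" --pt "-0.0055 -0.0345 0" --roll '[0,0,0,0,0]'

```text
time: 11.42
eef_pos: [0.4877, -0.0231, 0.2251]
tcp_rot: [0.094, 0.996, 0.003, -0.003]
contact_force: [1.2, -1.5, -4.5]
gripper_width: 0.371
finger_force: 60.7
```

>>> apply_moves --pt "-0.0055 -0.0345 0" --pt "-0.0055 -0.0345 0" --pt "-0.0055 -0.0345 0" --pt "-0.0055 -0.0345 0" --pt "-0.0055 -0.0345 0" --roll '[0,0,0,0,0]'

```text
time: 11.83
eef_pos: [0.4823, -0.1975, 0.2241]
tcp_rot: [0.095, 0.996, 0.003, -0.003]
contact_force: [1.2, 0.1, -4.8]
gripper_width: 0.371
finger_force: 60.7
```

>>> apply_moves --pt "-0.0055 -0.0345 0" --pt "-0.0055 -0.0345 0" --pt "-0.005 -0.03 0" --pt "-0.003 -0.02 0" --pt "0 0 0" --roll '[0,0,0,0,0]'

```text
time: 12.25
eef_pos: [0.4787, -0.3208, 0.2225]
tcp_rot: [0.097, 0.995, 0.002, -0.003]
contact_force: [0.5, 0.7, -4.8]
gripper_width: 0.374
finger_force: 60.9
```

Run:
```python
from f import *
s,p,R=pose();print(p,{k:np.round(s[k],3).tolist() for k in("gripper_width","contact_force","ft_torque")}); to((.482,-.325,p[2]),169)
T=camera("top"); 
for r in range(180,275,4): print(r,"".join("#" if v<62 else ("+" if v<100 else ".") for v in T["image"][r,350:450:2].max(1)))
for n in((364,191),(435,191),(437,262),(365,260)): print(onz(T,*n,.103).round(3))
```

```text
[ 0.47865441 -0.32078771  0.22251237] {'gripper_width': 0.374, 'contact_force': [0.492, 0.676, -4.849], 'ft_torque': [-0.007, -0.095, 0.068]}
tool slide [-0.0041 -0.0035 -0.    ] norm 0.005 phi 168.88 roll needed -0.12
180 ................................................++
184 ..................................................
188 ..................................................
192 ........+++++++++++++++...........+......+.......+
196 ........+#+++#+####+............................++
200 ........++++++++++............................++++
204 ........++++++#++......................++.+..+++++
208 ........+#++++++...................+##+.++++++++++
212 ........++++##+..........+++.....+####++++++++++++
216 ........++++##.................+###+#+++++++++++++
220 ........+#++#+..........++#++#########++###+++++..
224 ........+++++#..............+#########++++++++....
228 ........++++#+.................+########++++......
232 ........++++##+.....................+##+++........
236 .........#+++##......................++...........
240 ........+++++###...................++.............
244 .........+#++####+..............+++...............
248 .........##++#####+...........+++.................
252 .........##++#######+.......++....................
256 .........+#++##########++.+++.....................
260 .........++++++++++++++++++.......................
264 ......................+++.........................
268 ..................+#+.............................
272 .........++++++++++...............................
[ 0.58  -0.221  0.103]
[ 0.583 -0.423  0.103]
[ 0.382 -0.426  0.103]
[ 0.384 -0.224  0.103]
```

>>> apply_moves --pt "-0.002 -0.002 0.025" --pt "-0.002 -0.002 0.03" --pt "0 0 0.025" --pt "0 0 0.015" --pt "0 0 0" --roll '[0,0,0,0,0]'

```text
time: 12.72
eef_pos: [0.48, -0.3169, 0.1248]
tcp_rot: [0.094, 0.996, 0.006, -0.005]
contact_force: [-1.0, -0.3, -5.8]
gripper_width: 0.378
finger_force: 60.9
```

>>> apply_moves --pt "0 0 0.005" --pt "0 0 0.004" --pt "0 0 0" --roll '[0,0,0]'

```text
time: 12.97
eef_pos: [0.4835, -0.3204, 0.1213]
tcp_rot: [0.094, 0.996, 0.003, -0.001]
contact_force: [0.2, -0.7, -4.1]
gripper_width: 0.37
finger_force: 61.0
```

>>> apply_moves --pt "0 0 0.004" --pt "0 0 0.004" --pt "0 0 0" --roll '[0,0,0]'

```text
time: 13.22
eef_pos: [0.4831, -0.3203, 0.1126]
tcp_rot: [0.094, 0.996, 0.003, -0.001]
contact_force: [0.3, 0.9, -4.6]
gripper_width: 0.374
finger_force: 61.0
```

>>> apply_moves --pt "0 0 0.002" --pt "0 0 0" --roll '[0,0]'

```text
time: 13.38
eef_pos: [0.4833, -0.3206, 0.1112]
tcp_rot: [0.094, 0.996, 0.003, -0.001]
contact_force: [0.6, -0.1, -3.7]
gripper_width: 0.369
finger_force: 61.0
```

>>> apply_moves --pt "0 0 0.001" --pt "0 0 0.001" --pt "0 0 0" --roll '[0,0,0]'

```text
time: 13.63
eef_pos: [0.4833, -0.3207, 0.111]
tcp_rot: [0.094, 0.996, 0.002, -0.001]
contact_force: [-4.0, 1.8, 6.9]
gripper_width: 0.368
finger_force: 62.2
```

The lid is down. I release and go back over the pot.

>>> apply_moves --pt "0 0 0" --pt "0 0 0" --pt "0 0 0" --pt "0 0 -0.02" --pt "0 0 -0.035" --roll '[0,0,0,0,0]' --grip 60

```text
time: 14.05
eef_pos: [0.4812, -0.3189, 0.1605]
tcp_rot: [0.094, 0.996, 0.005, -0.004]
contact_force: [0.2, 0.2, 0.1]
gripper_width: 0.768
finger_force: 0.0
```

>>> apply_moves --pt "0 0 -0.04" --pt "0 0 -0.04" --pt "0.006 0.036 -0.03" --pt "0.006 0.038 0" --pt "0.006 0.038 0" --roll '[0,0,0,0,0]'

```text
time: 14.47
eef_pos: [0.4881, -0.2127, 0.2733]
tcp_rot: [0.096, 0.995, 0.002, 0.001]
contact_force: [0.1, -0.3, -0.6]
gripper_width: 0.766
finger_force: 0.0
```

Run:
```python
from f import *
c=snap("mat1"); to((.5,.3,.28),169); print(proj(c,(.482,-.32,.164)))
```

```text
tool slide [ 0.0806  0.4989 -0.0026] norm 0.505 phi 169.36 roll needed 0.36
[169.04589082 211.96964493]
```

>>> apply_moves --pt "0.006 0.038 0" --pt "0.006 0.038 0" --pt "0.006 0.038 0" --pt "0.006 0.038 0" --pt "0.006 0.038 0" --roll '[0,0,0,0,0]'

```text
time: 14.93
eef_pos: [0.4931, -0.0185, 0.2722]
tcp_rot: [0.095, 0.996, 0.003, -0.001]
contact_force: [0.9, -0.2, -0.9]
gripper_width: 0.766
finger_force: 0.0
```

>>> apply_moves --pt "0.006 0.038 0" --pt "0.006 0.038 0" --pt "0.006 0.038 0" --pt "0.006 0.038 0" --pt "0.006 0.038 0" --roll '[0,0,0,0,0]'

```text
time: 15.35
eef_pos: [0.4993, 0.1741, 0.2733]
tcp_rot: [0.094, 0.996, 0.003, -0.001]
contact_force: [1.1, -0.2, 0.0]
gripper_width: 0.766
finger_force: 0.0
```

>>> apply_moves --pt "0.006 0.038 0" --pt "0.006 0.038 0" --pt "0.006 0.038 0" --pt "0.003 0.02 0" --pt "0 0 0" --roll '[0,0,0,0,0]'

```text
time: 15.77
eef_pos: [0.5036, 0.3119, 0.2729]
tcp_rot: [0.092, 0.996, 0.003, -0.002]
contact_force: [0.4, -1.1, -0.7]
gripper_width: 0.768
finger_force: 0.0
```

Run:
```python
from f import *
c=snap("pot1"); s,p,R=pose(); to((.5,.3035,.28),169); print(s["time"],p,proj(c,(.5,.3035,.18)),proj(c,(.5,.3035,.169)))
cv2.imwrite("pics/w8.png",np.vstack([c["image"][40:330],cv2.resize(load("mat1")["image"],(380,285)) if 0 else np.hstack([cv2.resize(load("mat1")["image"],(380,285)),np.zeros((285,180,3),np.uint8)])])[:,:,::-1])
```

```text
tool slide [ 0.0025 -0.0068 -0.0069] norm 0.01 phi 169.38 roll needed 0.38
15.8167 [0.50367489 0.30980701 0.27310474] [265.99214135 201.10019391] [266.26268684 198.0443273 ]
```

View pics/w8.png

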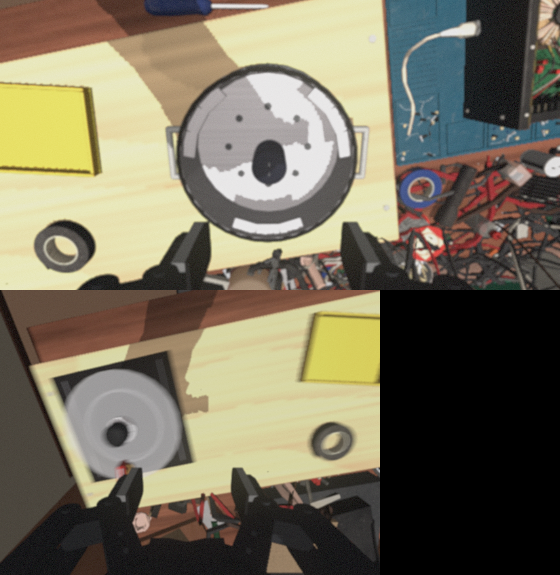

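The pot is open. The can's dark blob is centred near (269,200), its lower end (the top face) near (269,208). Lower panel: the lid stands flat on the mat, with its knob at (117,433). I take a second view of the can from nearer.

>>> apply_moves --pt "0.0025 -0.0068 0" --pt "0 -0.02 0" --pt "0 -0.02 0" --pt "0 0 0" --roll '[0,0,0,0]'

```text
time: 16.15
eef_pos: [0.4918, 0.258, 0.2743]
tcp_rot: [0.096, 0.995, 0.002, -0.001]
contact_force: [1.3, 0.4, -0.1]
gripper_width: 0.769
finger_force: 0.0
```

Run:
```python
from f import *
B=snap("pot2"); A=load("pot1")
out=[]
for c,x in((A,266),(B,None)):
    q=proj(c,(.5,.3035,.16)).astype(int); _,m,st=blob(c,dark(c["image"],62),(q[0]-45,q[1]-35,q[0]+45,q[1]+40)); ys,xs=np.nonzero(m)
    ws=[np.ptp(xs[ys==r])+1 for r in np.unique(ys)]; print(st,ws)
    e=cv2.fitEllipse(max(cv2.findContours(m,0,2)[0],key=cv2.contourArea)); print(e)
    out.append((c,(st[0]+st[2]/2,st[1]+st[3]),e))
for c,(u,v),e in out:
    print([onz(c,*proj(c,np.array([*onz(c,u,v,.169)[:2],.169])+0)-[0,18],.169).round(4)],"far rim of top",onz(c,u-.5,v-.5,.169))
print("rim pt tri",tri(*[ray(c,u-.5,v-.5) for c,(u,v),e in out]), "tri ctr",tri(*[ray(c,*e[0]) for c,_,e in out]))
# pot rim circle: wall outline
```

```text
[253 181  31  37 648] [np.int64(5), np.int64(11), np.int64(15), np.int64(17), np.int64(20), np.int64(21), np.int64(23), np.int64(23), np.int64(25), np.int64(25), np.int64(26), np.int64(27), np.int64(27), np.int64(27), np.int64(28), np.int64(28), np.int64(28), np.int64(30), np.int64(30), np.int64(30), np.int64(30), np.int64(30), np.int64(22), np.int64(22), np.int64(21), np.int64(22), np.int64(22), np.int64(20), np.int64(18), np.int64(18), np.int64(14), np.int64(13), np.int64(11), np.int64(9), np.int64(9), np.int64(6), np.int64(2)]
((266.43109130859375, 197.74310302734375), (24.534648895263672, 38.201873779296875), 34.13139724731445)
[306 182  28  25 258] [np.int64(6), np.int64(10), np.int64(15), np.int64(17), np.int64(19), np.int64(20), np.int64(23), np.int64(24), np.int64(27), np.int64(26), np.int64(28), np.int64(15), np.int64(14), np.int64(12), np.int64(9), np.int64(13), np.int64(13), np.int64(9), np.int64(9), np.int64(5), np.int64(4), np.int64(2), np.int64(3), np.int64(2), np.int64(1)]
((316.99810791015625, 192.72064208984375), (18.8592472076416, 29.12646484375), 66.3163833618164)
[array([0.5023, 0.3053, 0.169 ])] far rim of top [0.5197661  0.30139313 0.169     ]
[array([0.4896, 0.3017, 0.169 ])] far rim of top [0.50690388 0.29864578 0.169     ]
rim pt tri [0.51772667 0.3002707  0.1554665 ] tri ctr [0.50571962 0.30144429 0.13317694]
```

Run:
```python
from f import *
for n in("pot1","pot2"):
    c=load(n); q=proj(c,(.5,.3035,.16)).astype(int); print(n,q)
    for r in range(q[1]-34,q[1]+44,3): print(r,q[0]-40," ".join(f"{min(v.max(),255)//10:2d}{'b' if int(v[2])-int(v[0])>12 else ' '}" for v in c["image"][r,q[0]-40:q[0]+44:4]))
```

```text
pot1 [266 195]
161 226 17  17  17  11  15  17  17  17  17  17  17  17  17  17  17  21  22  18  14  17  18 
164 226 17  16  17  17  17  17  17  17  17  17  17  17  17  17  17  17  18  17  17  17  17 
167 226 17  17  17  17  17  17  17  17  17  17  17  17  17  17  17  17  17  17  17  17  17 
170 226 16  16  16  16  16  16  17  17  16  17  17  16  17  17  17  17  16  16  17  16  16 
173 226 17  16  17  16  17  17  17  17  17  17  17  17  17  17  17  17  17  17  16  16  17 
176 226 16  16  16  16  16  17  16  16  17  16  17  16  16  16  17  16  16  16  16  16  17 
179 226 16  16  16  17  17  17  17  17  17  17  14  13  15  17  17  16  16  17  16  16  17 
182 226 16  16  16  16  16  17  16  16  16   8   5   5   6  12  17  17  16  20  18  17  16 
185 226  9   9  17  16  17  17  17  17   9   5   5   5   5   5  16  18  21  23  23  21  11 
188 226 10  10  17  16  17  17  17  16   5   5   5   5   5   5  10  23  23  23  23  23  13 
191 226 16  16  16  17  16  16  17  12   5   5   5   5   5   5   5  23  23  23  23  23  23 
194 226 16  16  16  16  16  16  16   8   5   6   5   6   6   5   6  22  2
[... 3012 characters left out ...]
  16   6   7   6  10   6   7   6  15  20  22  22  22  22 
219 282 22  22  22  22  22  22  22  22   8   6   6   7   6   6  12  22  22  22  22  22  22 
222 282 22  22  22  22  22  22  22  22  13   7   6   6   6  12  22  22  22  22  22  22  22 
225 282 22  22  22  22  22  22  22  22  11  12  19  17  20  22  22  22  22  22  22  22  18 
228 282 22  22  22  22  22  22  22  22  22  21  22  22  22  22  22  22  22  22  22  21  15 
231 282 22  22  22  22  22  22  22  22  22  22  22  22  22  22  22  22  22  22  22  14  14 
234 282 22  21  22  22  22  22  22  22  22  22  22  22  22  21  19  22  22  21  15  14  10 
237 282 20  15  17  20  22  22  22  22  22  22  22  21  19  15  16  22  21  15  15  11   8
```

Run:
```python
from f import *
A=load("pot1");B=load("pot2")
print(tri(ray(A,269.5,207.5),ray(B,327,207)),onz(A,269.5,207.5,.169),onz(B,327,207,.169))
print("terminals",tri(ray(A,270.5,209),ray(B,326,209)))
s,p,R=pose(); print(p); to((.502,.302,p[2]),169)
for n,X in(("mat1",(.482,-.32,.164)),):
    c=load(n); r=knobpx(c,(150,180,200,235)); print("knob on mat",r,onz(c,*r[1][:2],.172))
```

```text
[0.50806937 0.3051935  0.17322211] [0.50993666 0.30477922 0.169     ] [0.50882203 0.30578283 0.169     ]
terminals [0.5129875  0.30513757 0.16318624]
[0.49236047 0.25932095 0.27441717]
tool slide [-0.0013  0.0437  0.0002] norm 0.044 phi 168.93 roll needed -0.07
knob on mat (array([172.14354067, 211.98444976]), (173.5, 212.5, 17.846668243408203), np.uint64(836)) [ 0.4813569 -0.3125849  0.172    ]
```

The can is at (0.509, 0.305), top at about 0.17. I descend for it.

>>> apply_moves --pt "-0.0038 0.024 0" --pt "-0.0038 0.024 0" --pt "0 0 0.03" --pt "0 0 0.03" --pt "0 0 0" --roll '[0,0,0,0,0]' --grip 95

```text
time: 16.62
eef_pos: [0.5057, 0.3065, 0.2077]
tcp_rot: [0.095, 0.995, 0.0, -0.006]
contact_force: [-1.4, -1.7, -1.4]
gripper_width: 0.625
finger_force: 0.0
```

Run:
```python
from f import *
c=snap("c1"); s,p,R=pose(); print(p,s["gripper_width"]); to((.509,.305,.098),169); q=proj(c,(.509,.305,.171)).astype(int); print(q)
for r in range(170,330,7): print(r,"".join("#" if v<62 else ("+" if v<105 else ".") for v in c["image"][r,170:390:3].max(1)))
```

```text
[0.50666474 0.30678336 0.21077657] 0.6302100763354704
tool slide [-0.0037 -0.0014  0.1127] norm 0.113 phi 169.11 roll needed 0.11
[275 228]
170 +...................................................................+++...
177 +....................................................................+++..
184 .....................................................................+.+..
191 .....+................................................................+++.
198 .....+............++...........#########..........++..................+++.
205 ....++.......................+###########......................++.....+.++
212 ....+++......................#########+##+.....................++.....++++
219 +++++++.....................+##########+##....................++++++++++++
226 +++++++++...................+######.######+..................++++++++++++.
233 ++++++++++.............+....+######+####+#..................+++++++++++++.
240 +++++++++++...................#####+###++..................+++++++++++.#..
247 +++++++++++++....................+##++...................++++++++++++++...
254 ++++++++
[... 156 characters left out ...]
+++++++++###++++..........................+++++###++++++++++#+......
275 ...++.+###++++####++++++++++..............+++++++++++####++++###+#........
282 .....####++++#####+++++++++++++++++++++++++++++++++++#####++++###.........
289 ....+###++++######+++++++++++++++++++++++++++++++++++######++++###+.......
296 ...####++++#######++.........++++++++++++.........+++#######++++####......
303 +#######+..######+++.............................+++.+######..+#######+...
310 ################+.+##+.+++++.............++++++.+##+...############+++###.
317 ################.........+##++++++++++++++##+..........###################
324 ###############......................++#...............+##################
```

The can is where predicted, centred at (275,228), between the fingers (~220 and ~332). I go down and grip.

>>> apply_moves --pt "-0.002 -0.001 0.03" --pt "-0.001 0 0.03" --pt "0 0 0.025" --pt "0 0 0.015" --pt "0 0 0.008" --roll '[0,0,0,0,0]'

```text
time: 17.08
eef_pos: [0.5116, 0.3068, 0.1058]
tcp_rot: [0.095, 0.995, 0.003, -0.002]
contact_force: [-0.2, 0.3, -0.1]
gripper_width: 0.623
finger_force: 0.0
```

>>> apply_moves --pt "0 0 0.004" --pt "0 0 0" --roll '[0,0]'

```text
time: 17.25
eef_pos: [0.5123, 0.3074, 0.103]
tcp_rot: [0.095, 0.995, 0.003, -0.001]
contact_force: [0.3, -0.4, 0.9]
gripper_width: 0.627
finger_force: 0.0
```

>>> apply_moves --pt "0 0 0" --pt "0 0 0" --pt "0 0 0" --pt "0 0 0" --roll '[0,0,0,0]' --grip 255 --newtons 30

```text
time: 17.58
eef_pos: [0.5128, 0.3077, 0.104]
tcp_rot: [0.095, 0.996, 0.003, 0.0]
contact_force: [0.2, -1.0, 7.1]
gripper_width: 0.4
finger_force: 30.5
```

Gripped (34 mm). I lift and carry it to the tray.

>>> apply_moves --pt "0 0 -0.01" --pt "0 0 -0.025" --pt "0 0 -0.03" --pt "0 0 -0.03" --pt "0 0 -0.01" --roll '[0,0,0,0,0]'

```text
time: 18.0
eef_pos: [0.5135, 0.3078, 0.2125]
tcp_rot: [0.094, 0.996, 0.005, 0.002]
contact_force: [0.5, -0.6, -0.2]
gripper_width: 0.399
finger_force: 30.1
```

>>> apply_moves --pt "0.002 -0.015 0" --pt "0.003 -0.03 0" --pt "0.0035 -0.034 0" --pt "0.0035 -0.034 0" --pt "0.0035 -0.034 0" --roll '[0,0,0,0,0]'

```text
time: 18.42
eef_pos: [0.468, 0.1644, 0.2061]
tcp_rot: [0.094, 0.996, 0.003, -0.001]
contact_force: [0.7, -0.9, -0.5]
gripper_width: 0.397
finger_force: 30.1
```

>>> apply_moves --pt "0.0035 -0.034 0" --pt "0.0035 -0.034 0" --pt "0.0025 -0.029 0" --pt "0.002 -0.02 0" --pt "0 0 0" --roll '[0,0,0,0,0]'

```text
time: 18.83
eef_pos: [0.4344, 0.0501, 0.2058]
tcp_rot: [0.096, 0.995, 0.002, -0.001]
contact_force: [0.4, 0.3, -0.9]
gripper_width: 0.398
finger_force: 30.1
```

Run:
```python
from f import *
s,p,R=pose();print(p,s["gripper_width"],s["finger_force"],np.round(s["contact_force"],2)); to((.436,.054,.094),169)
T=camera("top"); print(onz(T,270,241,.118))
o=cv2.imread("pics/top0.png")[:,:,::-1]; h=cv2.cvtColor(o,cv2.COLOR_RGB2HSV); y=((abs(h[...,0].astype(int)-30)<5)&(h[...,1]>105)).astype(np.uint8); m=blob(T,y,(230,205,310,275))[1]; r=cv2.minAreaRect(np.argwhere(m)[:,::-1].astype(np.float32)); print(r,onz(T,*r[0],.115))
```

```text
[0.43437888 0.0500509  0.20584735] 0.3975395508950395 30.149214639986894 [ 0.41  0.34 -0.95]
tool slide [-0.0012  0.0037  0.1119] norm 0.112 phi 168.94 roll needed -0.06
[0.4333762  0.04361644 0.118     ]
((268.54638671875, 240.38294982910156), (46.35237121582031, 35.20156478881836), 14.470293045043945) [0.4351114  0.04782524 0.115     ]
```

>>> apply_moves --pt "0 0 0.03" --pt "0 0 0.03" --pt "0 0 0.025" --pt "0 0 0.015" --pt "0 0 0" --roll '[0,0,0,0,0]'

```text
time: 19.3
eef_pos: [0.4327, 0.0544, 0.1024]
tcp_rot: [0.094, 0.996, 0.003, -0.004]
contact_force: [0.2, -0.6, -0.7]
gripper_width: 0.396
finger_force: 30.2
```

>>> apply_moves --pt "0 0 0.004" --pt "0 0 0.003" --pt "0 0 0" --roll '[0,0,0]'

```text
time: 19.55
eef_pos: [0.4362, 0.0536, 0.0992]
tcp_rot: [0.094, 0.996, 0.003, -0.001]
contact_force: [0.3, -0.8, -0.6]
gripper_width: 0.392
finger_force: 30.2
```

>>> apply_moves --pt "0 0 0.002" --pt "0 0 0" --roll '[0,0]'

```text
time: 19.72
eef_pos: [0.436, 0.0533, 0.0972]
tcp_rot: [0.094, 0.996, 0.003, -0.001]
contact_force: [-0.6, 0.0, -1.3]
gripper_width: 0.397
finger_force: 30.2
```

>>> apply_moves --pt "0 0 0.002" --pt "0 0 0" --roll '[0,0]'

```text
time: 19.88
eef_pos: [0.4355, 0.0532, 0.0947]
tcp_rot: [0.095, 0.996, 0.003, -0.001]
contact_force: [-1.0, 0.1, -0.5]
gripper_width: 0.397
finger_force: 30.2
```

>>> apply_moves --pt "0 0 0.001" --pt "0 0 0" --roll '[0,0]'

```text
time: 20.05
eef_pos: [0.4356, 0.0532, 0.094]
tcp_rot: [0.094, 0.996, 0.003, -0.001]
contact_force: [-0.5, 0.3, 3.9]
gripper_width: 0.398
finger_force: 30.4
```

>>> apply_moves --pt "0 0 0.001" --pt "0 0 0" --roll '[0,0]'

```text
time: 20.22
eef_pos: [0.4357, 0.0532, 0.094]
tcp_rot: [0.094, 0.996, 0.003, -0.001]
contact_force: [-3.9, 0.7, 11.3]
gripper_width: 0.398
finger_force: 31.3
```

Standing. I release, rise, check it, and go to the lid.

>>> apply_moves --pt "0 0 -0.001" --pt "0 0 0" --pt "0 0 0" --pt "0 0 -0.015" --pt "0 0 -0.03" --roll '[0,0,0,0,0]' --grip 80

```text
time: 20.63
eef_pos: [0.4324, 0.0532, 0.1359]
tcp_rot: [0.094, 0.996, 0.003, -0.005]
contact_force: [0.4, -0.4, 0.4]
gripper_width: 0.685
finger_force: 0.0
```

>>> apply_moves --pt "0 0 -0.035" --pt "0 0 -0.035" --pt "0 0 -0.035" --pt "0 0 0" --roll '[0,0,0,0]'

```text
time: 20.97
eef_pos: [0.4389, 0.0522, 0.25]
tcp_rot: [0.094, 0.996, 0.003, 0.004]
contact_force: [1.2, -0.3, -0.3]
gripper_width: 0.687
finger_force: 0.0
```

Run:
```python
from f import *
c=snap("can"); s,p,R=pose(); print(p); q=proj(c,(.4357,.0532,.161)).astype(int); q2=proj(c,(.4357,.0532,.104)); print(q,q2)
for r in range(q[1]-40,q[1]+40,5): print(r,"".join("#" if v<70 else ("+" if v<105 else ".") for v in c["image"][r,q[0]-75:q[0]+75:3].max(1)))
S=camera("side"); a=proj(S,(.4357,.0532,.161)).astype(int); print(a,proj(S,(.4357,.0532,.104)))
for r in range(a[1]-15,a[1]+40,3): print(r,"".join("#" if v<70 else ("+" if v<105 else ".") for v in S["image"][r,a[0]-30:a[0]+30].max(1)))
to((.4833,-.3207,p[2]),169)
```

```text
[0.43809318 0.052257   0.24711627]
[276 199] [275.62769092 185.52686482]
159 ..................................................
164 ..................................................
169 ........................++........................
174 .....................########..............+......
179 ....................##########....................
184 ...................+##########....................
189 ...................###########+...................
194 ...................######+#####...................
199 ...................############...................
204 ....................#####+####....................
209 .....................########.....................
214 ..................................................
219 ..................................................
224 .....+............................................
229 ................................+++++++++.........
234 ..................................................
[303 225] [302.79330894 248.12230143]
210 ............................................................
213 ........................................
[... 501 characters left out ...]
...##############+.....................
240 ........................##############......................
243 ........................##############......................
246 ........................#############+......................
249 ........................#############+......................
252 ...........................+++++++..........................
255 ............................................................
258 ............................................................
261 ............................................................
264 ............................................................
tool slide [-0.1158 -0.3576 -0.0042] norm 0.376 phi 169.16 roll needed 0.16
```

The can stands upright in the tray, matching the predicted pixels. Now to the lid.

>>> apply_moves --pt "-0.0118 -0.0358 0" --pt "-0.0118 -0.0358 0" --pt "-0.0118 -0.0358 0" --pt "-0.0118 -0.0358 0" --pt "-0.0118 -0.0358 0" --roll '[0,0,0,0,0]'

```text
time: 21.48
eef_pos: [0.459, -0.1357, 0.2407]
tcp_rot: [0.094, 0.996, 0.003, -0.003]
contact_force: [1.0, 0.7, 0.2]
gripper_width: 0.686
finger_force: 0.0
```

>>> apply_moves --pt "-0.0118 -0.0358 0" --pt "-0.0118 -0.0358 0" --pt "-0.0118 -0.0358 0" --pt "-0.0118 -0.0358 0" --pt "-0.0098 -0.0354 0" --roll '[0,0,0,0,0]'

```text
time: 21.9
eef_pos: [0.4816, -0.3221, 0.2391]
tcp_rot: [0.095, 0.996, 0.004, -0.003]
contact_force: [0.7, 0.1, 0.9]
gripper_width: 0.688
finger_force: 0.0
```

>>> apply_moves --pt "0 0 0" --pt "0 0 0" --roll '[0,0]'

```text
time: 22.07
eef_pos: [0.4813, -0.3218, 0.2384]
tcp_rot: [0.096, 0.995, 0.004, -0.003]
contact_force: [0.2, -0.1, -0.4]
gripper_width: 0.682
finger_force: 0.0
```

Run:
```python
from f import *
c=snap("lid3"); s,p,R=pose(); print(p); to((.4833,-.3207,.111),169); q=proj(c,(.4833,-.3207,.175)).astype(int); print(q)
r=knobpx(c,(q[0]-40,q[1]-40,q[0]+40,q[1]+40)); print(r,onz(c,*r[1][:2],.172))
k=proj(c,(.5485,-.33,.175)).astype(int); kk,m,rr=keypx(c,(k[0]-40,k[1]-45,k[0]+40,k[1]+45)); P=[onz(c,*e,.175) for e in bladeends(rr)]; d=P[1]-P[0]; print(k,rr,m.sum(),P,np.degrees(np.arctan2(d[1],d[0])))
```

```text
[ 0.48133264 -0.3203581   0.23908224]
tool slide [-0.0029 -0.001   0.1281] norm 0.128 phi 169.08 roll needed 0.08
[277 215]
(array([276.13793103, 211.61059714]), (276.3542175292969, 211.45887756347656, 20.2614688873291), np.uint64(1189)) [ 0.48087326 -0.32117964  0.172     ]
[280 284] ((281.0, 281.0), (50.0, 10.0), 90.0) 382 [array([ 0.52104609, -0.32480683,  0.175     ]), array([ 0.57117621, -0.33425519,  0.175     ])] -10.673706733171898
```

>>> apply_moves --pt "0 0 0.03" --pt "0 0 0.03" --pt "0 0 0.03" --pt "0 0 0.02" --pt "0 0 0.01" --roll '[0,0,0,0,0]'

```text
time: 22.53
eef_pos: [0.4802, -0.3163, 0.118]
tcp_rot: [0.093, 0.996, 0.005, -0.004]
contact_force: [-1.3, 0.5, -0.4]
gripper_width: 0.688
finger_force: 0.0
```

>>> apply_moves --pt "-0.001 0 0.005" --pt "0 0 0" --pt "0 0 0" --roll '[0,0,0]'

```text
time: 22.78
eef_pos: [0.4838, -0.32, 0.1176]
tcp_rot: [0.094, 0.996, 0.002, -0.001]
contact_force: [0.8, -0.3, 0.0]
gripper_width: 0.686
finger_force: 0.0
```

>>> apply_moves --pt "0 0 0" --pt "0 0 0" --pt "0 0 0" --pt "0 0 0" --roll '[0,0,0,0]' --grip 255 --newtons 60

```text
time: 23.12
eef_pos: [0.4839, -0.321, 0.1184]
tcp_rot: [0.094, 0.996, 0.002, -0.0]
contact_force: [-0.5, 0.9, 5.9]
gripper_width: 0.371
finger_force: 59.5
```

The grip is 7 mm higher on the knob than before, so I re-grip lower.

>>> apply_moves --pt "0 0 0" --pt "0 0 0" --pt "0 0 0.006" --pt "0 0 0.001" --pt "0 0 0" --roll '[0,0,0,0,0]' --grip 100

```text
time: 23.53
eef_pos: [0.4825, -0.3196, 0.1084]
tcp_rot: [0.094, 0.996, 0.003, -0.002]
contact_force: [-0.1, -0.4, 0.5]
gripper_width: 0.61
finger_force: 0.0
```

>>> apply_moves --pt "0 0 0" --pt "0 0 0" --pt "0 0 0" --pt "0 0 0" --roll '[0,0,0,0]' --grip 255

```text
time: 23.87
eef_pos: [0.4829, -0.3202, 0.1095]
tcp_rot: [0.095, 0.996, 0.003, -0.001]
contact_force: [-0.8, -0.2, 0.7]
gripper_width: 0.375
finger_force: 60.1
```

>>> apply_moves --pt "0 0 -0.015" --pt "0 0 -0.03" --pt "0 0 -0.035" --pt "0 0 -0.035" --pt "0 0 0" --roll '[0,0,0,0,0]'

```text
time: 24.28
eef_pos: [0.4857, -0.3225, 0.2311]
tcp_rot: [0.094, 0.996, 0.0, 0.003]
contact_force: [0.7, -0.7, -3.2]
gripper_width: 0.375
finger_force: 60.9
```

Run:
```python
from f import *
s,p,R=pose();print(p,s["gripper_width"],s["finger_force"],np.round(s["contact_force"],2)); to((.5,.3038,p[2]),169)
```

```text
[ 0.48565843 -0.32249176  0.23110054] 0.3753657064526614 60.855568593833596 [ 0.72 -0.73 -3.19]
tool slide [ 1.036e-01  6.178e-01 -2.000e-04] norm 0.626 phi 169.17 roll needed 0.17
```

>>> apply_moves --pt "0.003 0.02 0" --pt "0.005 0.03 0" --pt "0.0058 0.0345 0" --pt "0.0058 0.0345 0" --pt "0.0058 0.0345 0" --roll '[0,0,0,0,0]'

```text
time: 24.7
eef_pos: [0.4862, -0.1633, 0.2236]
tcp_rot: [0.095, 0.995, 0.003, -0.003]
contact_force: [1.2, -0.6, -4.3]
gripper_width: 0.376
finger_force: 60.9
```

>>> apply_moves --pt "0.0058 0.0345 0" --pt "0.0058 0.0345 0" --pt "0.0058 0.0345 0" --pt "0.0058 0.0345 0" --pt "0.0058 0.0345 0" --roll '[0,0,0,0,0]'

```text
time: 25.12
eef_pos: [0.4901, 0.0117, 0.2248]
tcp_rot: [0.094, 0.996, 0.003, -0.002]
contact_force: [0.7, -0.1, -4.9]
gripper_width: 0.376
finger_force: 60.9
```

>>> apply_moves --pt "0.0058 0.0345 0" --pt "0.0058 0.0345 0" --pt "0.0058 0.0345 0" --pt "0.0058 0.0345 0" --pt "0.0058 0.0345 0" --roll '[0,0,0,0,0]'

```text
time: 25.53
eef_pos: [0.494, 0.1864, 0.2257]
tcp_rot: [0.094, 0.996, 0.003, -0.002]
contact_force: [0.7, -0.3, -4.8]
gripper_width: 0.372
finger_force: 60.9
```

>>> apply_moves --pt "0.0058 0.0345 0" --pt "0.005 0.03 0" --pt "0.003 0.02 0" --pt "0 0 0" --pt "0 0 0" --roll '[0,0,0,0,0]'

```text
time: 25.95
eef_pos: [0.4963, 0.2711, 0.2258]
tcp_rot: [0.093, 0.996, 0.002, -0.003]
contact_force: [0.3, -0.9, -4.9]
gripper_width: 0.373
finger_force: 61.2
```

Run:
```python
from f import *
s,p,R=pose();print(p,np.round(s["contact_force"],2)); to((.4998,.3042,.1625),169)
c=load("pot1")
# rim check: inner bore dark edge columns / outer handle rows
hs=[]
g=c["image"].max(2)
X0=np.array([.4998,.304])
for a in np.radians(range(0,360,15)):
    prev=[]; 
    for r in np.arange(.070,.100,.001):
        u,v=proj(c,[X0[0]+r*np.cos(a),X0[1]+r*np.sin(a),.18]); prev.append(int(g[int(v),int(u)]))
    d=np.diff(prev); print(int(np.degrees(a)),"max+ step at mm",70+int(d.argmax())+1,d.max(),"dark",min(prev))
```

```text
[0.49631719 0.27112555 0.22583151] [ 0.28 -0.92 -4.92]
tool slide [0.0023 0.0329 0.0635] norm 0.072 phi 169.32 roll needed 0.32
0 max+ step at mm 86 79 dark 69
14 max+ step at mm 86 59 dark 58
29 max+ step at mm 86 91 dark 63
45 max+ step at mm 85 79 dark 66
59 max+ step at mm 85 77 dark 74
75 max+ step at mm 85 54 dark 67
90 max+ step at mm 85 62 dark 62
105 max+ step at mm 86 41 dark 69
119 max+ step at mm 84 83 dark 69
135 max+ step at mm 83 58 dark 74
150 max+ step at mm 86 88 dark 71
165 max+ step at mm 86 59 dark 67
180 max+ step at mm 85 109 dark 55
195 max+ step at mm 83 57 dark 45
210 max+ step at mm 83 54 dark 45
225 max+ step at mm 83 58 dark 50
239 max+ step at mm 95 65 dark 50
255 max+ step at mm 83 52 dark 48
270 max+ step at mm 84 52 dark 55
285 max+ step at mm 84 71 dark 57
300 max+ step at mm 86 88 dark 63
315 max+ step at mm 85 90 dark 67
330 max+ step at mm 86 87 dark 72
345 max+ step at mm 86 71 dark 72
```

>>> apply_moves --pt "0.002 0.02 0" --pt "0 0.013 0" --pt "0 0 0" --pt "0 0 0.015" --pt "0 0 0.01" --roll '[0,0,0,0,0]'

```text
time: 26.37
eef_pos: [0.5018, 0.3025, 0.202]
tcp_rot: [0.095, 0.996, 0.002, -0.001]
contact_force: [-0.6, -1.2, -5.5]
gripper_width: 0.374
finger_force: 61.5
```

>>> apply_moves --pt "0 0 0.005" --pt "0 0 0" --pt "0 0 0" --roll '[0,0,0]'

```text
time: 26.62
eef_pos: [0.5013, 0.3024, 0.1975]
tcp_rot: [0.095, 0.995, 0.002, -0.002]
contact_force: [-0.1, 0.0, -4.4]
gripper_width: 0.37
finger_force: 61.5
```

Run:
```python
from f import *
s,p,R=pose();print(p,np.round(s["contact_force"],2)); to((.5002,.3044,.1625),169)
```

```text
[0.50129569 0.30244883 0.19752466] [-0.09  0.03 -4.38]
tool slide [0.0013 0.0016 0.035 ] norm 0.035 phi 169.12 roll needed 0.12
```

>>> apply_moves --pt "0.001 0.0015 0.005" --pt "0 0 0.006" --pt "0 0 0.006" --pt "0 0 0" --pt "0 0 0" --roll '[0,0,0,0,0]'

```text
time: 27.03
eef_pos: [0.5004, 0.3047, 0.1803]
tcp_rot: [0.094, 0.996, 0.002, -0.002]
contact_force: [0.0, 0.5, -4.8]
gripper_width: 0.375
finger_force: 61.5
```

>>> apply_moves --pt "0 0 0.006" --pt "0 0 0.005" --pt "0 0 0" --pt "0 0 0" --roll '[0,0,0,0]'

```text
time: 27.37
eef_pos: [0.5005, 0.3048, 0.1694]
tcp_rot: [0.094, 0.996, 0.002, -0.002]
contact_force: [-0.5, 0.3, -4.6]
gripper_width: 0.378
finger_force: 61.5
```

>>> apply_moves --pt "0 0 0.003" --pt "0 0 0.002" --pt "0 0 0" --pt "0 0 0" --roll '[0,0,0,0]'

```text
time: 27.7
eef_pos: [0.5007, 0.3049, 0.1648]
tcp_rot: [0.094, 0.996, 0.003, -0.001]
contact_force: [-0.1, 0.6, -5.4]
gripper_width: 0.374
finger_force: 61.6
```

>>> apply_moves --pt "0 0 0.001" --pt "0 0 0.001" --pt "0 0 0" --roll '[0,0,0]'

```text
time: 27.95
eef_pos: [0.5008, 0.305, 0.1628]
tcp_rot: [0.094, 0.996, 0.003, -0.001]
contact_force: [0.3, 0.8, -4.8]
gripper_width: 0.374
finger_force: 61.6
```

>>> apply_moves --pt "0 0 0.001" --pt "0 0 0" --roll '[0,0]'

```text
time: 28.12
eef_pos: [0.5009, 0.3051, 0.1625]
tcp_rot: [0.094, 0.996, 0.003, -0.001]
contact_force: [-0.5, 0.4, -0.9]
gripper_width: 0.373
finger_force: 62.0
```

Contact comes at exactly the seated height. I release, rise and look at the key.

>>> apply_moves --pt "0 0 0.001" --pt "0 0 0" --pt "0 0 0" --roll '[0,0,0]'

```text
time: 28.37
eef_pos: [0.501, 0.3051, 0.1625]
tcp_rot: [0.094, 0.996, 0.003, -0.001]
contact_force: [-3.9, -0.4, 5.6]
gripper_width: 0.374
finger_force: 62.7
```

>>> apply_moves --pt "0 0 0" --pt "0 0 0" --pt "0 0 0" --pt "0 0 -0.03" --pt "0 0 -0.035" --roll '[0,0,0,0,0]' --grip 80

```text
time: 28.78
eef_pos: [0.4992, 0.3038, 0.2236]
tcp_rot: [0.094, 0.996, 0.001, -0.004]
contact_force: [1.2, -0.8, -0.4]
gripper_width: 0.684
finger_force: 0.0
```

>>> apply_moves --pt "0 0 -0.035" --pt "-0.033 0.0023 -0.015" --pt "-0.033 0.0023 0" --pt "0 0 0" --pt "0 0 0" --roll '[0,0,0,0,0]'

```text
time: 29.2
eef_pos: [0.5685, 0.296, 0.2744]
tcp_rot: [0.095, 0.995, 0.003, -0.002]
contact_force: [-0.1, 0.5, -0.1]
gripper_width: 0.685
finger_force: 0.0
```

```bash
cat > chk.py <<'E'
from f import *
import sys
c=snap(sys.argv[1]); s,p,R=pose(); print(s["time"],p,s["gripper_width"],np.round(s["contact_force"],2)); a=proj(c,(.567,.2965,.228)).astype(int); b=proj(c,(.5009,.305,.222)).astype(int); print(a,b)
x,y=a; k,m,r=keypx(c,(max(0,x-60),max(0,y-60),x+60,y+60)); P=[onz(c,*e,.230) for e in bladeends(r)]; d=P[1]-P[0]; print(r,(P[0]+P[1])/2,np.degrees(np.arctan2(d[1],d[0])),np.linalg.norm(d),m.sum())
x,y=b; nb=knobpx(c,(max(0,x-45),max(0,y-45),x+45,y+45)); print("knob",nb,onz(c,*nb[1][:2],.222))
E
python3 chk.py k7; python3 -c 'from go import *; to((.567,.296,.169),169)'
```

```text
29.25 [0.56717124 0.29619815 0.2746769 ] 0.6885824651227844 [ 0.21 -0.03 -0.92]
[276 217] [270 129]
((275.0, 216.5), (57.0, 12.0), 90.0) [0.56592715 0.29561568 0.23      ] -10.919484147835755 0.04682090649659855 480
knob (array([268.34816754, 130.09816754]), (268.875, 130.625, 22.167783737182617), np.uint64(764)) [0.50122508 0.30350485 0.222     ]
tool slide [-0.0003 -0.0007  0.1057] norm 0.106 phi 169.11 roll needed 0.11
```

The key is in place and the blade still at −10.9°. I descend, grip, and shut clockwise.

>>> apply_moves --pt "0 0 0.03" --pt "0 0 0.03" --pt "0 0 0.025" --pt "0 0 0.012" --pt "0 0 0.008" --roll '[0,0,0,0,0]' --grip 130

```text
time: 29.67
eef_pos: [0.5639, 0.2969, 0.1685]
tcp_rot: [0.094, 0.996, 0.002, -0.003]
contact_force: [0.1, -0.8, -0.7]
gripper_width: 0.489
finger_force: 0.0
```

>>> apply_moves --pt "0 0 0" --pt "0 0 0" --pt "0 0 0" --roll '[0,0,0]'

```text
time: 29.92
eef_pos: [0.567, 0.2975, 0.1724]
tcp_rot: [0.094, 0.996, 0.003, -0.0]
contact_force: [-0.1, 0.0, 1.0]
gripper_width: 0.492
finger_force: 0.0
```

>>> apply_moves --pt "0 0 0" --pt "0 0 0" --pt "0 0 0" --pt "0 0 0" --pt "0 0 0" --roll '[0,0,0,0,0]' --grip 255 --newtons 40

```text
time: 30.33
eef_pos: [0.5671, 0.2971, 0.1719]
tcp_rot: [0.095, 0.996, 0.003, -0.0]
contact_force: [-0.7, -0.8, 4.8]
gripper_width: 0.104
finger_force: 41.4
```

```bash
python3 -c '
from go import *
to((.567,.296,.169),83);s=get_state();print(s["eef_pos"],s["gripper_width"],s["ft_torque"])'
```

```text
tool slide [-0.0001 -0.0011  0.0029] norm 0.003 phi 169.15 roll needed 86.15
[0.56709967 0.29707752 0.17192753] 0.10392115535424386 [-0.30792052  0.16698954 -0.10544365]
```

>>> apply_moves --pt "0 0 0" --pt "0 0 0" --pt "0 0 0" --pt "0 0 0" --pt "0 0 0" --roll '[6,6,6,6,6]'

```text
time: 30.75
eef_pos: [0.5674, 0.2977, 0.1719]
tcp_rot: [0.351, 0.936, 0.003, -0.001]
contact_force: [1.3, 0.8, 4.9]
gripper_width: 0.105
finger_force: 41.3
```

>>> apply_moves --pt "0 0 0" --pt "0 0 0" --pt "0 0 0" --pt "0 0 0" --pt "0 0 0" --roll '[6,6,6,6,6]'

```text
time: 31.17
eef_pos: [0.568, 0.298, 0.1719]
tcp_rot: [0.581, 0.814, 0.004, -0.002]
contact_force: [1.3, 2.2, 3.6]
gripper_width: 0.104
finger_force: 41.2
```

>>> apply_moves --pt "0 0 0" --pt "0 0 0" --pt "0 0 0" --pt "0 0 0" --pt "0 0 0" --roll '[6,6,6,5,0]'

```text
time: 31.58
eef_pos: [0.5685, 0.2981, 0.172]
tcp_rot: [0.731, 0.682, 0.003, -0.002]
contact_force: [3.3, 3.7, 3.7]
gripper_width: 0.104
finger_force: 41.2
```

>>> apply_moves --pt "0 0 0" --pt "0 0 0" --pt "0 0 0" --roll '[2,1,0]'

```text
time: 31.83
eef_pos: [0.5686, 0.2981, 0.172]
tcp_rot: [0.747, 0.664, 0.003, -0.002]
contact_force: [4.6, 2.6, 3.8]
gripper_width: 0.103
finger_force: 41.2
```

```bash
python3 -c '
from go import *
to((.567,.296,.169),83);s=get_state();print(s["eef_pos"],s["gripper_width"],s["contact_force"],s["ft_torque"])'
```

```text
tool slide [-0.0023 -0.0014  0.0029] norm 0.004 phi 83.28 roll needed 0.28
[0.56860509 0.29805632 0.17196781] 0.10344463040883237 [4.58869142 2.59543941 3.80411711] [ 0.44626482 -0.87779533 -0.0454132 ]
```

>>> apply_moves --pt "0 0 0" --pt "0 0 0" --roll '[1.5,0]'

```text
time: 32.0
eef_pos: [0.5683, 0.2976, 0.1719]
tcp_rot: [0.756, 0.655, 0.003, -0.002]
contact_force: [5.8, 2.6, 5.1]
gripper_width: 0.109
finger_force: 41.4
```

```bash
python3 -c '
from go import *
to((.567,.296,.169),83);s=get_state();print(s["eef_pos"],s["contact_force"],s["ft_torque"])'
```

```text
tool slide [-0.0018 -0.0011  0.0029] norm 0.004 phi 81.79 roll needed -1.21
[0.56834164 0.29763483 0.17193883] [5.77112397 2.61734846 5.07452081] [ 0.26125418 -1.00784737  0.34674897]
```

>>> apply_moves --pt "0 0 0" --pt "0 0 0" --roll '[1,0]'

```text
time: 32.17
eef_pos: [0.5678, 0.297, 0.1719]
tcp_rot: [0.762, 0.648, 0.002, -0.002]
contact_force: [3.4, -0.5, 7.7]
gripper_width: 0.106
finger_force: 41.9
```

```bash
python3 -c '
from go import *
to((.567,.296,.169),83);s=get_state();print(s["eef_pos"],s["contact_force"],s["ft_torque"])'
```

```text
tool slide [-0.0011 -0.0007  0.0029] norm 0.003 phi 80.77 roll needed -2.23
[0.5678351  0.29699698 0.17191194] [ 3.41494356 -0.46273139  7.69792793] [-0.09388269 -0.82294543  0.46525803]
```

The stop is reached (torque rises to 0.47 N m). I release, rise and verify.

>>> apply_moves --pt "0 0 0" --pt "0 0 0" --pt "0 0 0" --pt "0 0 -0.02" --pt "0 0 -0.03" --roll '[0,0,0,0,0]' --grip 130

```text
time: 32.58
eef_pos: [0.5637, 0.2957, 0.2168]
tcp_rot: [0.762, 0.647, -0.004, -0.005]
contact_force: [0.1, 0.5, 0.2]
gripper_width: 0.485
finger_force: 0.0
```

>>> apply_moves --pt "0 0 -0.03" --pt "0 0 -0.03" --pt "0 0 -0.03" --pt "0 0 0" --pt "0 0 0" --roll '[0,0,0,0,0]'

```text
time: 33.0
eef_pos: [0.5674, 0.2965, 0.3122]
tcp_rot: [0.762, 0.647, 0.002, -0.002]
contact_force: [1.5, -0.0, -0.6]
gripper_width: 0.489
finger_force: 0.0
```

```bash
python3 chk.py k8
python3 - <<'E'
from f import *
S=camera("side");T=camera("top");W=load("k8")
so=cv2.imread("pics/side0.png")[:,:,::-1]
a,_,ra=keypx(S,(155,225,195,260)); b,_,rb=keypx(dict(image=so),(155,225,195,260)); print("side key now/start",a,ra,b,rb)
a=knobpx(S,(185,245,222,283),70); b=knobpx(dict(image=so),(185,245,222,283),70); print("side knob",a,b)
# disc level: knob height by wrist+side
nb=knobpx(W,(*(proj(W,(.5009,.305,.222)).astype(int)-45).clip(0),*(proj(W,(.5009,.305,.222)).astype(int)+45)))
print("knob tri",tri(ray(W,*nb[0]),ray(S,*a[0])))
E
```

```text
33.05 [0.56675812 0.29629413 0.31029626] 0.49424753584789893 [ 0.6  -0.31 -0.71]
[275 204] [204 204]
((275.0, 204.5), (47.0, 10.0), 90.0) [0.56609016 0.29636733 0.23      ] -99.29749941553973 0.043971485492962384 340
knob (array([205.49709302, 204.22577519]), (205.76315307617188, 204.15789794921875, 19.152584075927734), np.uint64(1032)) [0.50256867 0.30523439 0.222     ]
side key now/start [173.55692308 245.61230769] ((173.82354736328125, 245.2058868408203), (14.234382629394531, 27.954269409179688), 59.03623962402344) [173.95136778 245.33130699] ((173.92306518554688, 244.88461303710938), (14.144854545593262, 28.84440803527832), 56.30992889404297)
side knob (array([202.76885645, 262.76399027]), (203.22857666015625, 262.94287109375, 12.3716459274292), np.uint64(411)) (array([202.74390244, 262.95853659]), (202.61538696289062, 263.1538391113281, 12.3856782913208), np.uint64(410))
knob tri [0.50065537 0.30439597 0.21182408]
```

The lid sits where it started (side-view knob and key within 0.5 px), the tap is at its shut stop, and the gripper is clear.

```bash
python3 -c '
from cell import *
print(close_job())'
```

```text
the job is handed in; nothing more can be done
None
```

The job is handed in at about 33 s: the vacuum was vented, the capacitor stands upright in the yellow tray, and the lid is back on the pot with its tap over the red plate and turned shut to its stop. I did not re-check the tape roll, bottle or screwdriver in pictures at the end.

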